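# Empty the grooving machine's catch tray and vise, then clamp the next bar

## Task

Gather every finished grooved aluminium saddle, those in the machine's catch tray and the one still sitting in the vise, into the open tote, and lay the long plain bar in the vise: flat on its bed, square between the jaws and centred across them. Wind the crank clockwise until the jaw grips the bar firmly and leave it clamped; leave the mug, tape gun, bulldog clips and coil of tape where they are.

Things in the scene. Friction and masses are not known exactly. Their poses are not given: they have to be found in the camera images.
- machine: bench grooving machine with a grey housing at its -y end and, at its origin, a steel catch tray 236 (x) x 206 (y) mm, rim 20 mm high, walls and floor 3 mm thick; a chute 0.11 to 0.26 m to -y of the tray's centre rises from it to the housing. Origin: on the shelf under the tray's centre; z up. Fixed
- tote: open grey plastic tote 250 (x) x 190 (y) x 60 (z) mm, walls and floor 4 mm; origin under its centre; it can be pushed about (0.9 kg)
- vise: dark steel bench vise screwed to the shelf. Origin on the shelf under the middle of the bed; bed top 22 mm above it; the jaws are 60 mm wide in x, rise 18 mm above the bed (tops at z = 40 mm) and close along the vise's own y. The fixed jaw's face is at y = -18 mm, so a 36 mm wide bar clamped lies with its centre at y = 0. The gear housing, 50 x 50 mm, 58 mm high, is at y = 150 mm
- vise_crank (a joint): crank angle, rad, -4.40 to 10.68, growing anticlockwise seen from above, which opens the jaw: 10 mm a turn, the gap between the jaws being 31 mm at 0. At 0 the crank arm points along the vise's +x. Stiff enough (0.08 N m) to stay where it is left and keep the clamping force
- knob (a point): middle of the upright black crank knob, 18 mm across, 30 mm high (from 70 to 100 mm above the shelf); it spins freely on its pin, 45 mm out from the crank's shaft; the crank arm under it is 60 to 68 mm above the shelf
- crank_axis (a point): point on the crank's vertical shaft at the height of the knob's middle, 150 mm along the vise's y from its origin
- vise_jaw: the moving jaw, bright steel; its origin is on the shelf under its gripping face, so the gap between the jaws is its y in the vise's frame plus 18 mm (24 to 48 mm)
- bar: plain aluminium bar without a groove, 90 (x) x 36 (y) x 36 (z) mm, about 0.3 kg; origin under its centre, z up; any long side may lie down in the vise
- bar_centre (a point): the middle of the bar
- saddle1: finished aluminium saddle, a block 50 (x) x 28 (y) x 36 (z) mm with a groove 12 mm wide and 14 mm deep cut along x in the middle of its top; origin under its centre, z up; 90 g. In the catch tray; may be absent
- saddle2: finished aluminium saddle, a block 50 (x) x 28 (y) x 36 (z) mm with a groove 12 mm wide and 14 mm deep cut along x in the middle of its top; origin under its centre, z up; 90 g. In the catch tray; may be absent
- saddle3: finished aluminium saddle, a block 50 (x) x 28 (y) x 36 (z) mm with a groove 12 mm wide and 14 mm deep cut along x in the middle of its top; origin under its centre, z up; 90 g. In the catch tray; may be absent
- saddle4: finished aluminium saddle, a block 50 (x) x 28 (y) x 36 (z) mm with a groove 12 mm wide and 14 mm deep cut along x in the middle of its top; origin under its centre, z up; 90 g. In the catch tray; may be absent
- saddle5: finished aluminium saddle, a block 50 (x) x 28 (y) x 36 (z) mm with a groove 12 mm wide and 14 mm deep cut along x in the middle of its top; origin under its centre, z up; 90 g. It sits in the vise, between the jaws
- mug: white ceramic mug of highlighters, 82 mm across, 95 mm high (pens to 145 mm); origin under its centre; to be left alone
- tape_gun: silver tape gun, about 180 x 50 x 85 mm; origin under its roll; to be left alone
- clip1: small aluminium bulldog clip lying flat, 57 x 40 x 15 mm; origin at its underside; to be left alone
- clip2: the other aluminium bulldog clip, the same; to be left alone
- tape_coil: coil of clear tape lying flat, 90 mm across, 24 mm high; origin under its centre; to be left alone
Mind the look-alikes: they are no part of the job. Leave any brown or turquoise look-alike of the saddle1 alone.

How it is judged:
On the way, in this order (a step that is already met when the one before it is completed fails the run):
1. the jaw is wound back far enough to take the bar (y of vise_jaw in the frame of vise above 0.019 m), for 0.1 s.
2. the bar lies on the bed, square between the jaws, and the jaw presses on it (x of bar_centre in the frame of vise between -0.015 and 0.015 m and y of bar_centre in the frame of vise between -0.006 and 0.006 m and z of bar_centre in the frame of vise between 0.036 and 0.044 m and angle between the x axis of bar and the x axis of vise, either way round below 0.1 rad and contact force between vise_jaw and bar above 4 N), for 0.3 s.
At the end, for the whole second after the job is handed in: Every saddle present rests in the level tote (origin inside its walls, under 45 mm above its underside). The bar lies on the vise bed: height within 4 mm, level and square within 0.1 rad, within 15 mm of centre across the jaws and 6 mm along the vise; the jaw presses on it with over 4 N (all of step 2 and x of saddle1 in the frame of tote between -0.12 and 0.12 m and y of saddle1 in the frame of tote between -0.09 and 0.09 m and z of saddle1 in the frame of tote between -0.002 and 0.045 m and linear speed of each of saddle1, saddle2, saddle3, saddle4, saddle5 below 0.02 m/s and x of saddle2 in the frame of tote between -0.12 and 0.12 m and y of saddle2 in the frame of tote between -0.09 and 0.09 m and z of saddle2 in the frame of tote between -0.002 and 0.045 m and x of saddle3 in the frame of tote between -0.12 and 0.12 m and y of saddle3 in the frame of tote between -0.09 and 0.09 m and z of saddle3 in the frame of tote between -0.002 and 0.045 m and x of saddle4 in the frame of tote between -0.12 and 0.12 m and y of saddle4 in the frame of tote between -0.09 and 0.09 m and z of saddle4 in the frame of tote between -0.002 and 0.045 m and x of saddle5 in the frame of tote between -0.12 and 0.12 m and y of saddle5 in the frame of tote between -0.09 and 0.09 m and z of saddle5 in the frame of tote between -0.002 and 0.045 m and angle between tote's own z axis and vertical below 0.1 rad); the robot touches nothing.
It fails at once if the mug is pushed more than 4 cm from its place (distance of mug from where it was at the start of the episode above 0.04 m).
It fails at once if the tape_gun is pushed more than 4 cm from its place (distance of tape_gun from where it was at the start of the episode above 0.04 m).
It fails at once if the clip1 is pushed more than 4 cm from its place (distance of clip1 from where it was at the start of the episode above 0.04 m).
It fails at once if the clip2 is pushed more than 4 cm from its place (distance of clip2 from where it was at the start of the episode above 0.04 m).
It fails at once if the tape_coil is pushed more than 4 cm from its place (distance of tape_coil from where it was at the start of the episode above 0.04 m).
Of saddle1, saddle2, saddle3, saddle4 only 2 to 4 are there at a start; the rules pass over those that are not, and their reading is None.
At some moment in a run one of saddle1, saddle2, saddle3, saddle4, tote may be knocked a few centimetres aside while the robot is not near it.
Once in a run the grip may slacken for a moment while it holds something.
It also fails if it takes over 210 s, if anything falls off the work surface, if the arm or the gripper's body presses on something with over 40 N, if the wrist force passes 120 N, or if a joint passes its speed limit or range.

## Robot

A 6-joint arm with a two-finger parallel gripper is mounted at the origin on the work surface. World frame = base frame: x ahead of the robot, y to its left, z up, the work surface at z = 0. Lengths are in m, angles in rad, forces in N, time in s.
With the tool pointing down it reaches from about 0.4 to 0.825 m from the base axis. Payload 7 kg.
Tool frame: the origin (TCP) lies on the centre line of the jaws, within the pads' length; the fingertips stand 22 mm ahead of it and the grasp point (between the pads) lies 3 mm ahead of it; z points along the fingers, y is the line along which they close (so a half turn about z gives the same grasp; the last joint's range is limited). The gripper opens to 88 mm and grips with 3 to 60 N. Pads are 19 mm wide; open, the fingers measure 130 mm over their backs; the gripper's body (78 mm by 193 mm) begins 47 mm behind the grasp point.
Start: joints at [1.424, 0.359, 0.012, 0, -1.224, -0.288], TCP at [0.284, 0.612, 0.216] pointing down, gripper open.
Joint ranges: [-3.07, 3.07], [-1.43, 2.12], [-1.02, 1.25], [-3.03, 1.67], [-3.05, -0], [-3.03, 3.03]. Speed limits (rad/s): [2.39, 2.39, 3.01, 3.14, 3.14, 3.14].

## Interface

Orientations are given as [roll, pitch, yaw] about the fixed x, y, z axes, in that order (R = Rz(yaw) Ry(pitch) Rx(roll)).
In Python, from station import arm gives the robot as it stands.
- The arm moves only by the tool arm_command, never from a script. Its argument "series" is one flat list of numbers, 7 for each row, row after row: the turn, a rotation vector about the tool's x, y, z each as a share of 90 degrees, from -1 to 1, then the shift along the tool's x, y, z each as a share of 0.1 m, from -1 to 1, then the opening, from 0 (shut) to 1 (fully open). A call has 1 to 8 rows; each row is the pose to reach, as a shift and turn from the pose commanded when the call began, along the tool's axes at that moment; what a row does not reach only later rows make up. A row lasts 1/8 s, in which the tool goes at most 62.5 mm and 10.7 degrees, less where a joint would pass 70% of its speed; a pose out of reach is approached as far as the arm can. A call with a number of a shift or a turn outside -1 to 1 is refused whole. A call with a gripper value outside its range is refused whole. The fingers move at their own pace and stop on an object; "force" is the grip in N (left out, the last holds). Time passes only in rows, so rows that repeat a pose let the fingers close. It gives the time, the measured TCP pose, the force, the opening and the grip force at its end, in the units of the state.
- arm.get_state(): the state, without advancing time (a new reading comes with each control period).
- arm.grab_frame(name): name is "side" or "top" or "wrist"; returns the picture (420x560x3 uint8, blue, green, red); there is no depth.
- arm.camera_model(name): a dict with "fovy" (degrees; the focal length in pixels is half the picture's height over the tangent of half this angle, whatever the lens; pixels are square), "cx", "cy" (the principal point, pixels), "pose" (4x4, takes a point from camera to world coordinates). Camera axes: x right, y down, z forward; pixel columns grow to the right and rows downward; lengths in m; the calibration is good to about 2 mm. A picture is of the moment at which its call begins: read the wrist's pose just before it. camera_model takes no time and is no camera call; for the wrist camera it gives the pose at the moment of the call.
- arm.job_done(): hands the job in; it is judged then, once.
The state is a dict: "t": time; "q": joint angles; "qd": joint speeds; "joint_efforts": joint torques, N m; "eef_pos": TCP position; "ee_rot": TCP orientation; "force": force on the tool from outside, world axes, zero at the start; "moment": the same for the moment, N m; "width": finger opening in m; "gripper_force": force on a finger pad.
Only numpy, scipy, OpenCV 4.12 (cv2) and the standard library are available. Lean on these libraries where they do the work, as an engineer would, in place of code of your own. Each camera call takes 0.05 s, during which the arm holds its last target. There are 200 camera calls.

## Working session

There is one attempt and no reset: what is moved stays moved. The work goes in short steps, Python scripts to look and compute and a tool call to move; the robot and the scene stay as the last step left them, time stands still between calls to the robot, and variables do not carry over. Pictures are saved under pics/ and viewed, at most 14 in all, crops included, and the job is handed in when it is done.

Besides the shell and the picture viewer there is one more tool, called after ">>>" as name(argument=value, ...), one argument or row to a line, values as JSON. arm_command: Moves the arm, as the interface text tells. Its arguments: {"type":"object","properties":{"series":{"type":"array"},"force":{"type":"number"}},"required":["series"]}

```bash
ls; mkdir -p pics
python3 - <<'E'
from station import arm
import cv2
print(arm.get_state())
for n in ["top","side","wrist"]:
    m=arm.camera_model(n);print(n,m)
    cv2.imwrite(f"pics/{n}0.png",arm.grab_frame(n))
E
```

```text
pics
{'t': 0.0, 'q': array([ 1.42408597e+00,  3.59382128e-01,  1.10512171e-02, -3.49512589e-04,
       -1.22405632e+00, -2.88111777e-01]), 'qd': array([-5.38878280e-04,  1.03791431e-03,  2.49792207e-03, -4.13266223e-04,
        3.31989769e-05,  1.20008547e-03]), 'joint_efforts': array([ 1.57960349e-03, -5.82718241e+01,  2.93050486e+01,  6.99740052e+00,
        6.74753683e-03, -1.63914242e-04]), 'eef_pos': array([0.28415044, 0.61173052, 0.21522254]), 'ee_rot': array([ 3.13997395e+00, -1.37068663e-04, -4.34941061e-01]), 'force': array([ 0.2467188 , -0.17335184, -0.20579773]), 'moment': array([ 0.02228077,  0.02126949, -0.00337219]), 'gripper_force': 0.0, 'width': 0.087724011010182}
top {'fovy': 43.87422950353514, 'cx': 274.9245171968904, 'cy': 211.4172220921137, 'pose': array([[ 0.00965609, -0.98701699,  0.16032535,  0.36083348],
       [-0.99983478, -0.01199935, -0.01365391, -0.06019397],
       [ 0.01540044, -0.16016702, -0.98696978,  1.33795751],
       [ 0.        ,  0.        ,  0.        ,  1.        ]])}
side {'fovy': 42.51121067978157, 'cx': 276.3596885442276, 'cy': 203.74361469012138, 'pose': array([[ 0.81041055, -0.43237884,  0.3953268 , -0.06976999],
       [-0.58585286, -0.60194035,  0.54262717, -0.89914606],
       [ 0.00334265, -0.67135412, -0.74112919,  1.24889709],
       [ 0.        ,  0.        ,  0.        ,  1.        ]])}
wrist {'fovy': 60.00874739458642, 'cx': 278.99353663014, 'cy': 210.4246320637721, 'pose': array([[-0.42117227, -0.87563082, -0.2363992 ,  0.34803846],
       [-0.90697968,  0.40699752,  0.10835535,  0.58186757],
       [ 0.00133461,  0.26004554, -0.96559543,  0.38415519],
       [ 0.        ,  0.        ,  0.        ,  1.        ]])}
```

View pics/top0.png

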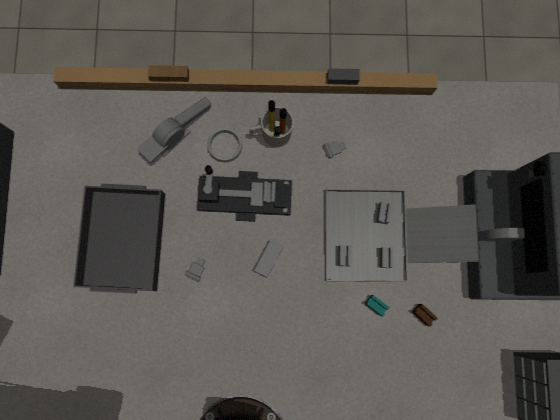

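View pics/side0.png

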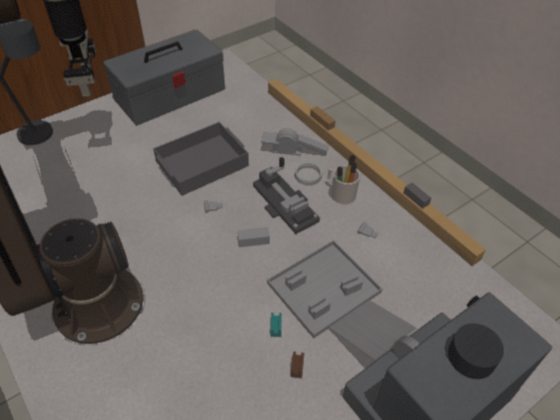

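```bash
cat > h.py <<'E'
import numpy as np, cv2
from station import arm
def ray(name,uv,z,m=None):
    m=m or arm.camera_model(name); P=m["pose"]; f=210/np.tan(np.radians(m["fovy"])/2)
    uv=np.atleast_2d(np.array(uv,float)); d=np.c_[(uv[:,0]-m["cx"])/f,(uv[:,1]-m["cy"])/f,np.ones(len(uv))]@P[:3,:3].T
    o=P[:3,3]; return o+d*((z-o[2])/d[:,2])[:,None]
def proj(name,p,m=None):
    m=m or arm.camera_model(name); P=m["pose"]; f=210/np.tan(np.radians(m["fovy"])/2)
    c=(np.atleast_2d(p)-P[:3,3])@P[:3,:3]; return c[:,:2]/c[:,2:]*f+[m["cx"],m["cy"]]
E
python3 - <<'E'
import cv2
im=cv2.imread("pics/top0.png")
c=im[160:285,185:415]; c=cv2.convertScaleAbs(cv2.resize(c,None,fx=3.45,fy=3.45,interpolation=cv2.INTER_CUBIC),alpha=1.6)
cv2.imwrite("pics/c0.png",c); print(c.shape)
from h import *
for n,uv,z in [("tote corners",[(86,186),(164,187),(157,290),(76,289)],.06),("tray",[(325,190),(404,191),(407,281),(324,282)],.02),("sad",[(383,212),(343,256),(386,258)],.039),("bar",[(268,258)],.036),("vise sad",[(268,191)],.058),("knob",[(209,170)],.1),("clip",[(197,268)],.015),("mug",[(277,124)],.095),("coil",[(225,146)],.024)]:
    print(n,ray("top",uv,z).round(3).tolist())
E
```

```text
(431, 794, 3)
tote corners [[0.627, 0.393, 0.06], [0.627, 0.199, 0.06], [0.373, 0.205, 0.06], [0.373, 0.4, 0.06]]
tray [[0.633, -0.207, 0.02], [0.633, -0.412, 0.02], [0.402, -0.413, 0.02], [0.397, -0.203, 0.02]]
sad [[0.574, -0.352, 0.039], [0.461, -0.249, 0.039], [0.457, -0.357, 0.039]]
bar [[0.454, -0.062, 0.036]]
vise sad [[0.62, -0.06, 0.058]]
knob [[0.662, 0.084, 0.1]]
clip [[0.429, 0.117, 0.015]]
mug [[0.783, -0.08, 0.095]]
coil [[0.745, 0.053, 0.024]]
```

View pics/c0.png

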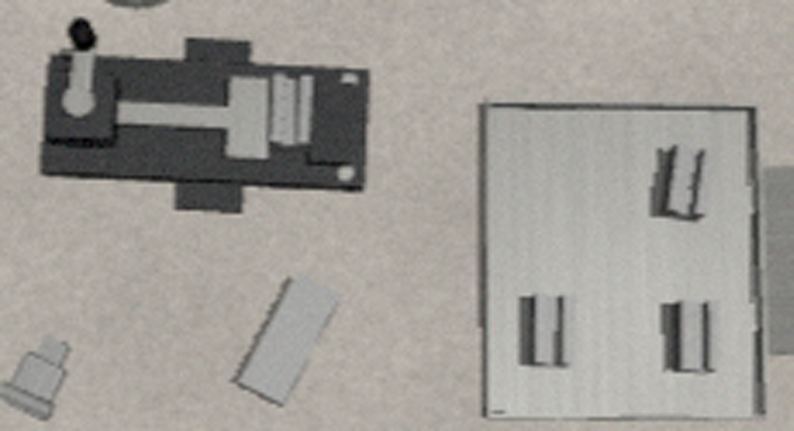

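>>> arm_command(
  series=[0,0,-0.1,0.5,0.28,0,0.6,0,0,-0.2,1,0.57,0,0.6,0,0,-0.277,1,0.57,0,0.6,0,0,-0.277,1,0.57,0,0.6],
)

```text
t: 0.65
eef_pos: [0.3514, 0.5178, 0.2162]
ee_rot: [-3.141, 0.0, -0.002]
force: [-0.6, -0.7, -0.6]
width: 0.0547
gripper_force: 0.0
```

>>> arm_command(
  series=[0,0,0,0.25,0.46,0,0.6,0,0,0,0.5,0.92,0,0.6],
)

```text
t: 0.9
eef_pos: [0.4008, 0.4262, 0.2156]
ee_rot: [3.141, 0.0, -0.001]
force: [1.0, -0.1, 0.3]
width: 0.0528
gripper_force: 0.0
```

>>> arm_command(
  series=[0,0,0,0.25,0.46,0,0.6,0,0,0,0.5,0.92,0,0.6],
)

```text
t: 1.15
eef_pos: [0.4513, 0.3337, 0.216]
ee_rot: [3.141, 0.0, -0.002]
force: [0.5, 0.9, -0.3]
width: 0.0523
gripper_force: 0.0
```

>>> arm_command(
  series=[0,0,0,0.25,0.46,0,0.6,0,0,0,0.5,0.92,0,0.6],
)

```text
t: 1.4
eef_pos: [0.5015, 0.2417, 0.2161]
ee_rot: [3.142, 0.0, -0.002]
force: [0.6, 0.5, -0.7]
width: 0.0526
gripper_force: 0.0
```

>>> arm_command(
  series=[0,0,0,0.25,0.46,0,0.6,0,0,0,0.5,0.92,0,0.6],
)

```text
t: 1.65
eef_pos: [0.5518, 0.1497, 0.2161]
ee_rot: [3.142, 0.0, -0.002]
force: [0.4, 0.1, 0.7]
width: 0.0524
gripper_force: 0.0
```

>>> arm_command(
  series=[0,0,0,0.25,0.46,0,0.6,0,0,0,0.5,0.92,0,0.6,0,0,0,0.5,0.92,0,0.6,0,0,0,0.5,0.92,0,0.6],
)

```text
t: 2.15
eef_pos: [0.6011, 0.0588, 0.2157]
ee_rot: [3.141, 0.001, -0.002]
force: [0.4, -0.3, -0.5]
width: 0.0526
gripper_force: 0.0
```

Run:
```python
from h import *
s=arm.get_state();m=arm.camera_model("wrist");print(s["t"],s["eef_pos"],s["ee_rot"],s["q"]);print(m)
im=arm.grab_frame("wrist");cv2.imwrite("pics/w1.png",im);cv2.imwrite("pics/w1b.png",cv2.convertScaleAbs(im,alpha=1.7))
np.save("w1.npy",m)
```

```text
2.15 [0.60109544 0.05875578 0.21565449] [ 3.14147331e+00  8.29738608e-04 -1.88182230e-03] [ 4.20447784e-01  2.43745985e-01 -1.51441850e-01 -2.50470615e-04
 -1.17641425e+00  1.14856310e+00]
{'fovy': 60.00874739458642, 'cx': 278.99353663014, 'cy': 210.4246320637721, 'pose': array([[-1.71960458e-03, -9.65388426e-01, -2.60810717e-01,
         6.71518699e-01],
       [-9.99998400e-01,  1.53162796e-03,  9.23987804e-04,
         5.78204759e-02],
       [-4.92542143e-04,  2.60811889e-01, -9.65389515e-01,
         3.84414897e-01],
       [ 0.00000000e+00,  0.00000000e+00,  0.00000000e+00,
         1.00000000e+00]])}
```

View pics/w1b.png

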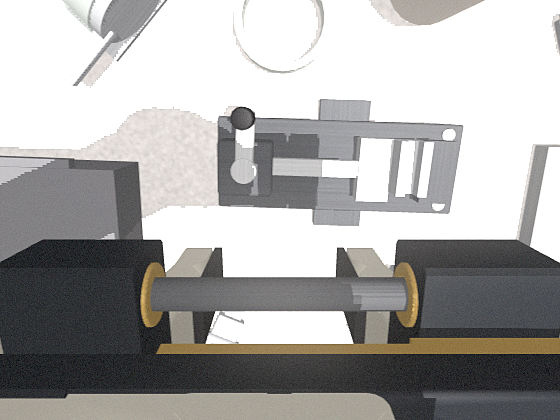

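Run:
```python
from h import *
m=np.load("w1.npy",allow_pickle=True).item()
im=cv2.imread("pics/w1.png")
c=cv2.resize(im[95:230,205:475],None,fx=2.95,fy=2.95,interpolation=cv2.INTER_CUBIC)
cv2.imwrite("pics/c1.png",cv2.convertScaleAbs(c,alpha=1.15))
# knob top: dark blob
g=im.max(2)[95:135,225:262]; n,l,st,ce=cv2.connectedComponentsWithStats((g<25).astype(np.uint8)); 
for i in range(1,n):
    if st[i,4]>30: print(st[i],ce[i]+[225,95],ray("wrist",ce[i]+[225,95],.1,m))
print(ray("wrist",[(242,171)],.07,m))
```

```text
[[0.62216129 0.09024931 0.07      ]]
```

View pics/c1.png

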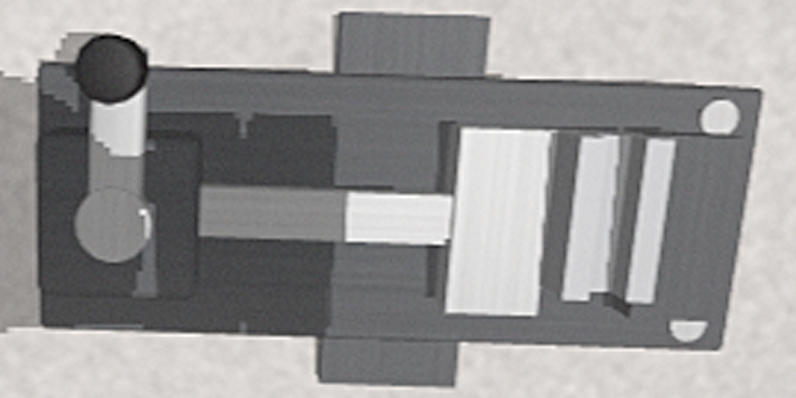

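Run:
```python
from h import *
m=np.load("w1.npy",allow_pickle=True).item()
R=lambda pts,z:ray("wrist",np.array(pts)/2.95+[205,95],z,m)
k=R([(111,68)],.1)[0];s=R([(113,225)],.07)[0];print("knob",k,"shaft",s,np.hypot(*(k-s)[:2]))
a=R([(582,135),(676,138),(655,303),(562,300)],.058);j=R([(460,128),(553,128),(540,315),(446,314)],.04)
print(a.round(4).tolist(),a.mean(0));print(j.round(4).tolist())
for A in (a,j): print([np.arctan2(-(A[p]-A[q])[1]*-1,(A[p]-A[q])[0]) for p,q in((0,3),(1,2))])
for n,z in(("knob",.1),("shaft",.07)): pass
th=[np.arctan2((j[1]-j[2])[1],(j[1]-j[2])[0])]
# other pair: base plate edges
b=R([(40,63),(762,90),(718,349),(42,326)],.022);print(b.round(4).tolist(),np.arctan2(*( -(b[0]-b[1])[0],(b[0]-b[1])[1])),np.arctan2(-(b[3]-b[2])[0],(b[3]-b[2])[1]))
```

```text
knob [0.66726635 0.08553832 0.1       ] shaft [0.62192192 0.08912015 0.07      ] 0.04548567757533913
[[0.6469, -0.051, 0.058], [0.646, -0.0792, 0.058], [0.5952, -0.0782, 0.058], [0.5963, -0.0491, 0.058]] [ 0.62111014 -0.06436897  0.058     ]
[[0.6478, -0.0183, 0.04], [0.6478, -0.0476, 0.04], [0.587, -0.0482, 0.04], [0.5874, -0.0171, 0.04]]
[np.float64(-0.03634907452816008), np.float64(-0.019571565523600017)]
[np.float64(-0.01950379313542946), np.float64(0.008947707199586857)]
[[0.6677, 0.1163, 0.022], [0.6587, -0.1209, 0.022], [0.5702, -0.117, 0.022], [0.5789, 0.1196, 0.022]] -0.037959088762130444 -0.03674452252807263
```

>>> arm_command(
  series=[0,0,0,0.33,-0.13,0.2,0.6,0,0,0,0.66,-0.27,0.6,0.6],
)

```text
t: 2.45
eef_pos: [0.669, 0.0879, 0.1583]
ee_rot: [-3.14, -0.005, 0.002]
force: [0.2, 0.6, -0.9]
width: 0.0521
gripper_force: 0.0
```

>>> arm_command(
  series=[0,0,0,0,0,0.3,0.6,0,0,0,0,0,0.59,0.6,0,0,0,0,0,0.59,0.6],
)

```text
t: 2.82
eef_pos: [0.6652, 0.0865, 0.0948]
ee_rot: [3.14, 0.005, 0.001]
force: [-0.2, -1.0, -0.4]
width: 0.0525
gripper_force: 0.0
```

>>> arm_command(
  force=20,
  series=[0,0,0,0,0,0,0.1,0,0,0,0,0,0,0.1,0,0,0,0,0,0,0.1,0,0,0,0,0,0,0.1,0,0,0,0,0,0,0.1],
)

```text
t: 3.45
eef_pos: [0.6672, 0.0853, 0.0974]
ee_rot: [-3.141, -0.0, 0.0]
force: [-0.3, 1.0, -0.4]
width: 0.0109
gripper_force: 0.0
```

Run:
```python
from h import *
p=-.08
for k in range(0,25):
    a=p+k*np.pi/8
    # reference start at multiples of 8
    a0=p+((k-1)//8*8)*np.pi/8 if k else p
    print(k,np.round([.45*(np.cos(a)-np.cos(a0)),-.45*(np.sin(a)-np.sin(a0))],3))
```

```text
0 [ 0. -0.]
1 [-0.02  -0.174]
2 [-0.106 -0.328]
3 [-0.244 -0.437]
4 [-0.413 -0.485]
5 [-0.587 -0.464]
6 [-0.74  -0.379]
7 [-0.849 -0.241]
8 [-0.897 -0.072]
9 [0.02  0.174]
10 [0.106 0.328]
11 [0.244 0.437]
12 [0.413 0.485]
13 [0.587 0.464]
14 [0.74  0.379]
15 [0.849 0.241]
16 [0.897 0.072]
17 [-0.02  -0.174]
18 [-0.106 -0.328]
19 [-0.244 -0.437]
20 [-0.413 -0.485]
21 [-0.587 -0.464]
22 [-0.74  -0.379]
23 [-0.849 -0.241]
24 [-0.897 -0.072]
```

Run:
```python
from h import *
s=arm.get_state();print(s["eef_pos"],s["width"],s["force"])
im=arm.grab_frame("wrist")
for p in ([.667,.0855,.1],[.622,.089,.07],[.667,.0855,.07]): print(proj("wrist",p))
cv2.imwrite("pics/w2.png",cv2.convertScaleAbs(im,alpha=1.2))
```

```text
[0.66722143 0.08534939 0.09741248] 0.010855830663816209 [-0.33729972  0.95520477 -0.40578862]
[[277.18830705 260.9470142 ]]
[[271.73210334 310.68565483]]
[[277.47544798 240.24831858]]
```

View pics/w2.png

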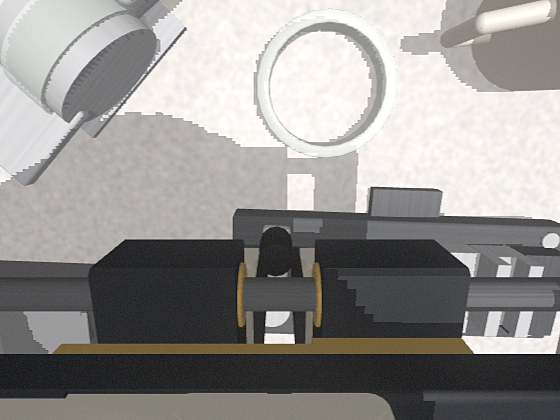

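Run:
```python
from h import *
print(ray("wrist",[(276,237)],.1),ray("wrist",[(277,318)],.07), ray("wrist",[(250,332),(304,332),(258,275),(298,275)],.075))
m=arm.camera_model("wrist");print(m["pose"][:3,3]);print(proj("wrist",[.667,.085,.0754]))
```

```text
[[0.67943172 0.08606116 0.1       ]] [[0.61703746 0.08582758 0.07      ]] [[0.61067338 0.10195392 0.075     ]
 [0.61069757 0.06965767 0.075     ]
 [0.64775401 0.09662378 0.075     ]
 [0.64776815 0.07376055 0.075     ]]
[0.73742448 0.08452236 0.266129  ]
[[278.32786338 243.53744427]]
```

>>> arm_command(
  series=[0,0,0,0,0,0,0,0,0,0,0,0,0,0,0,0,0,0,0,0,0],
)

```text
t: 3.88
eef_pos: [0.6672, 0.0854, 0.0971]
ee_rot: [3.142, 0.0, 0.0]
force: [1.0, 1.1, -0.0]
width: 0.0004
gripper_force: 0.0
```

Run:
```python
from h import *
im=arm.grab_frame("wrist")
c=cv2.resize(im[200:345,200:360],None,fx=4,fy=4,interpolation=cv2.INTER_CUBIC)
cv2.imwrite("pics/w3.png",cv2.convertScaleAbs(c,alpha=2,beta=10))
```

```text
(no output)
```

View pics/w3.png

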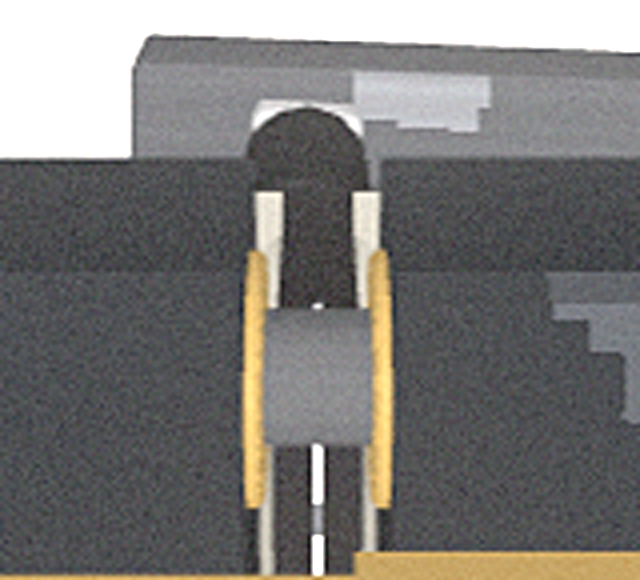

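Run:
```python
from h import *
m1=np.load("w1.npy",allow_pickle=True).item(); m3=arm.camera_model("wrist")
def line(m,uv,name="wrist"):
    a=ray(name,[uv],.1,m)[0];b=ray(name,[uv],0,m)[0];return a,(b-a)/np.linalg.norm(b-a)
def tri(L):
    A=sum(np.eye(3)-np.outer(d,d) for _,d in L);b=sum((np.eye(3)-np.outer(d,d))@p for p,d in L);return np.linalg.solve(A,b)
T=arm.camera_model("top");S=arm.camera_model("side")
print("knob top/w1",tri([line(T,(208.8,170.1)),line(m1,(242.6,118))]))
print("knob top/side",tri([line(T,(208.8,170.1)),line(S,(282,161))]))
print("all",tri([line(T,(208.8,170.1)),line(m1,(242.6,118)),line(S,(282,161))]))
print(ray("wrist",[(277,226.5)],.1,m3),ray("wrist",[(277,226.5)],.06,m3),ray("wrist",[(277,226.5)],.08,m3))
for n,q in(("top",T),("side",S)): print(n,proj(n,[.667,.0855,.1],q),proj(n,[.667,.0855,.07],q))
im=np.hstack([cv2.resize(arm.grab_frame("side")[100:240,200:330],None,fx=4,fy=4,interpolation=cv2.INTER_CUBIC)[:,:],cv2.resize(cv2.imread("pics/side0.png")[120:260,235:305],None,fx=4,fy=4,interpolation=cv2.INTER_CUBIC)])
cv2.imwrite("pics/s3.png",cv2.convertScaleAbs(im,alpha=1.5));print(im.shape)
```

```text
knob top/w1 [0.66700803 0.08734053 0.07838155]
knob top/side [0.6656561  0.08469343 0.09102296]
all [0.66665025 0.08585464 0.08926914]
[[0.68476947 0.08565583 0.1       ]] [[0.67207534 0.08590272 0.06      ]] [[0.67842241 0.08577928 0.08      ]]
top [[208.44784095 168.00039557]] [[209.77812201 170.91979707]]
side [[281.63519679 158.69376557]] [[281.53431165 165.68186323]]
(560, 800, 3)
```

View pics/s3.png

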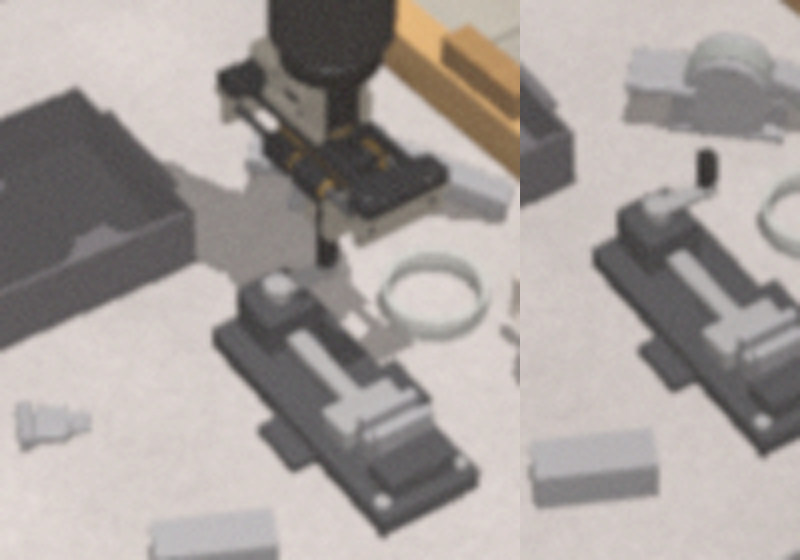

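Run:
```python
from h import *
s=arm.get_state();print(s["eef_pos"],s["width"])
for z in(.075,.085,.1):
  print(z,[proj("wrist",[x,.0854,z]).round(0).tolist() for x in(.657,.667,.6767)])
```

```text
[0.66715188 0.08544494 0.09712411] 0.00016738159244553754
0.075 [[[278.0, 260.0]], [[278.0, 243.0]], [[278.0, 227.0]]]
0.085 [[[278.0, 267.0]], [[278.0, 250.0]], [[278.0, 233.0]]]
0.1 [[[278.0, 280.0]], [[278.0, 261.0]], [[278.0, 242.0]]]
```

>>> arm_command(
  series=[0,0,0,0,0,-0.4,0,0,0,0,-0.6,0,-0.8,0.3,0,0,0,-0.6,0,-0.8,0.6,0,0,0,-0.6,0,-0.8,0.6],
)

```text
t: 4.47
eef_pos: [0.6072, 0.0857, 0.178]
ee_rot: [-3.141, -0.002, 0.001]
force: [0.4, -0.3, -0.2]
width: 0.0249
gripper_force: 0.0
```

Run:
```python
from h import *
m=arm.camera_model("wrist");np.save("w4.npy",m);print(arm.get_state()["eef_pos"],m["pose"][:3,3])
im=arm.grab_frame("wrist");cv2.imwrite("pics/w4.png",cv2.convertScaleAbs(im,alpha=1.2))
for p in ([.667,.0855,.1],[.667,.0855,.07],[.622,.089,.07]): print(proj("wrist",p,m))
```

```text
[0.60717807 0.08567712 0.17802464] [0.67717817 0.08476272 0.34695853]
[[278.40733449 129.00224683]]
[[278.52881879 127.29836199]]
[[273.97478419 186.82137292]]
```

View pics/w4.png

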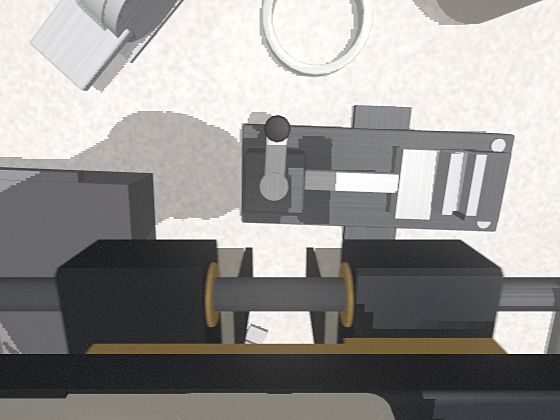

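>>> arm_command(
  series=[0,0,0,0.6,0,0.2,0.6,0,0,0,0.6,0,0.6,0.6,0,0,0,0.6,0,0.85,0.6,0,0,0,0.6,0,1.0,0.6,0,0,0,0.6,0,1.0,0.6],
)

```text
t: 5.15
eef_pos: [0.6667, 0.085, 0.0752]
ee_rot: [3.14, 0.003, 0.0]
force: [-0.1, -0.8, 1.5]
width: 0.0523
gripper_force: 0.0
```

>>> arm_command(
  series=[0,0,0,0,0,0,0.1,0,0,0,0,0,0,0.1,0,0,0,0,0,0,0.1,0,0,0,0,0,0,0.1,0,0,0,0,0,0,0.1,0,0,0,0,0,0,0.1],
)

```text
t: 5.9
eef_pos: [0.6675, 0.0857, 0.0778]
ee_rot: [-3.141, -0.001, 0.001]
force: [-1.8, 1.8, 4.4]
width: 0.0171
gripper_force: 20.0
```

>>> arm_command(
  series=[0,0,0,-0.02,-0.174,0,0.1,0,0,0,-0.106,-0.328,0,0.1,0,0,0,-0.244,-0.437,0,0.1,0,0,0,-0.413,-0.485,0,0.1,0,0,0,-0.587,-0.464,0,0.1,0,0,0,-0.74,-0.379,0,0.1,0,0,0,-0.849,-0.241,0,0.1,0,0,0,-0.897,-0.072,0,0.1],
)

```text
t: 6.9
eef_pos: [0.5772, 0.0928, 0.0777]
ee_rot: [-3.14, -0.001, 0.001]
force: [8.1, 2.7, 0.9]
width: 0.0172
gripper_force: 20.0
```

>>> arm_command(
  series=[0,0,0,0.02,0.174,0,0.1,0,0,0,0.106,0.328,0,0.1,0,0,0,0.244,0.437,0,0.1,0,0,0,0.413,0.485,0,0.1,0,0,0,0.587,0.464,0,0.1,0,0,0,0.74,0.379,0,0.1,0,0,0,0.849,0.241,0,0.1,0,0,0,0.897,0.072,0,0.1],
)

```text
t: 7.9
eef_pos: [0.6672, 0.0837, 0.0776]
ee_rot: [3.14, 0.001, -0.001]
force: [-1.8, -3.1, 11.1]
width: 0.0168
gripper_force: 20.0
```

>>> arm_command(
  series=[0,0,0,-0.02,-0.174,0,0.1,0,0,0,-0.106,-0.328,0,0.1,0,0,0,-0.244,-0.437,0,0.1,0,0,0,-0.413,-0.485,0,0.1,0,0,0,-0.413,-0.485,0,0.1],
)

```text
t: 8.52
eef_pos: [0.6252, 0.1347, 0.0777]
ee_rot: [-3.14, -0.0, 0.001]
force: [-1.9, 7.0, 8.5]
width: 0.0169
gripper_force: 20.0
```

Run:
```python
from h import *
im=arm.grab_frame("top")
c=cv2.resize(im[155:285,185:420],None,fx=3.4,fy=3.4,interpolation=cv2.INTER_CUBIC)
cv2.imwrite("pics/t5.png",im)
s=cv2.resize(arm.grab_frame("side")[140:340,180:400],None,fx=3,fy=3,interpolation=cv2.INTER_CUBIC)
cv2.imwrite("pics/s5.png",cv2.convertScaleAbs(s,alpha=1.5))
```

```text
(no output)
```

View pics/s5.png

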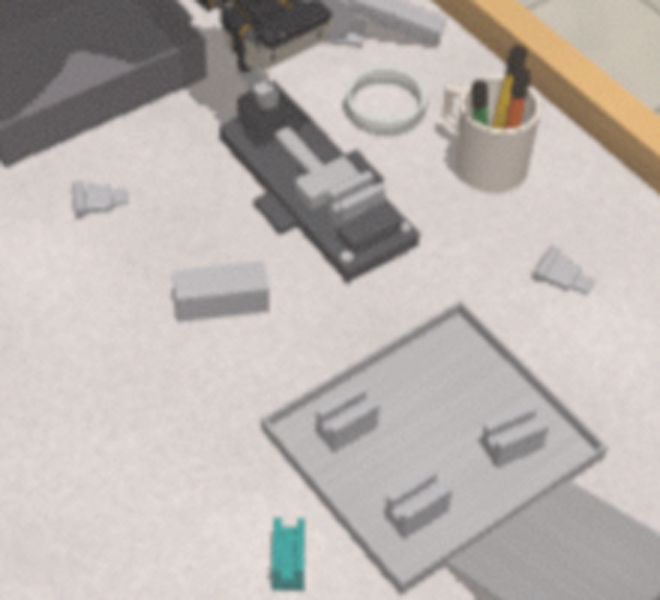

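>>> arm_command(
  series=[0,0,0,0,0,0,0.6,0,0,0,0,0,0,0.6,0,0,0,0,0,0,0.6,0,0,0,0,0,-0.5,0.6,0,0,0,0,0,-0.8,0.6],
)

```text
t: 9.25
eef_pos: [0.6261, 0.1335, 0.1586]
ee_rot: [3.141, -0.0, 0.0]
force: [1.5, 0.7, 0.1]
width: 0.0523
gripper_force: 0.0
```

>>> arm_command(
  series=[0,0,0,-0.02,0.5,0,0.6,0,0,0,-0.02,1,0,0.6],
)

```text
t: 9.5
eef_pos: [0.6233, 0.033, 0.1572]
ee_rot: [-3.142, 0.0, 0.002]
force: [0.3, -0.5, 0.1]
width: 0.0525
gripper_force: 0.0
```

>>> arm_command(
  series=[0,0,0,-0.4,0.4,-0.4,0.6,0,0,0,-0.4,0.7,-0.4,0.6,0,0,0,-0.4,0.7,-0.4,0.6],
)

```text
t: 9.88
eef_pos: [0.5831, -0.0383, 0.1977]
ee_rot: [-3.141, -0.0, -0.003]
force: [0.1, 0.5, 0.5]
width: 0.0526
gripper_force: 0.0
```

Run:
```python
from h import *
m=arm.camera_model("wrist");np.save("w6.npy",m);print(arm.get_state()["t"],arm.get_state()["eef_pos"],m["pose"][:3,3])
im=arm.grab_frame("wrist");cv2.imwrite("pics/w6.png",cv2.convertScaleAbs(im,alpha=1.15))
for p in ([.621,-.064,.058],[.6175,-.061,.04]): print(proj("wrist",p,m))
```

```text
9.875 [ 0.58308006 -0.03831355  0.19772217] [ 0.65331642 -0.03933729  0.36658499]
[[308.62189478 152.26045793]]
[[303.61535185 154.0940085 ]]
```

View pics/w6.png

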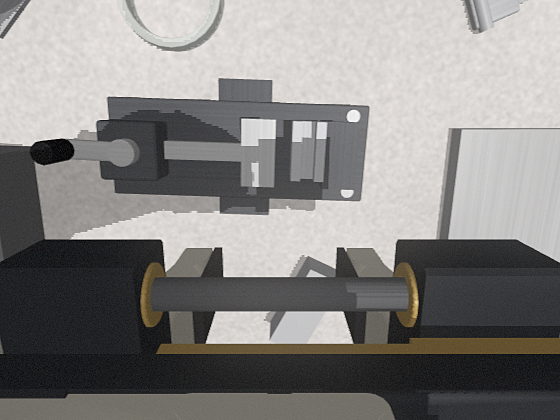

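>>> arm_command(
  series=[0,0,0,0.38,0.255,0.3,0.6,0,0,0,0.38,0.255,0.6,0.6,0,0,0,0.38,0.255,0.98,0.6,0,0,0,0.38,0.255,0.98,0.6],
)

```text
t: 10.42
eef_pos: [0.6194, -0.0614, 0.0954]
ee_rot: [3.141, 0.008, 0.0]
force: [-0.5, -0.6, -0.0]
width: 0.0524
gripper_force: 0.0
```

>>> arm_command(
  series=[0,0,0,0,0,0.2,0.6,0,0,0,0,0,0.3,0.6,0,0,0,0,0,0.4,0.6,0,0,0,0,0,0.4,0.6],
)

```text
t: 10.92
eef_pos: [0.6217, -0.0615, 0.059]
ee_rot: [3.141, 0.001, 0.0]
force: [0.2, 0.1, -0.6]
width: 0.0528
gripper_force: 0.0
```

>>> arm_command(
  series=[0,0,0,0,0.01,0.1,0.6,0,0,0,0,0.02,0.15,0.6,0,0,0,0,0.02,0.2,0.6,0,0,0,0,0.02,0.2,0.6],
)

```text
t: 11.42
eef_pos: [0.6216, -0.0637, 0.0387]
ee_rot: [3.141, 0.001, 0.0]
force: [-0.2, -0.2, 0.9]
width: 0.0525
gripper_force: 0.0
```

>>> arm_command(
  series=[0,0,0,0,0,0.05,0.6,0,0,0,0,0,0.05,0.6],
)

```text
t: 11.68
eef_pos: [0.6217, -0.0636, 0.0338]
ee_rot: [3.142, 0.001, 0.0]
force: [0.1, 0.7, 0.0]
width: 0.0529
gripper_force: 0.0
```

>>> arm_command(
  force=25,
  series=[0,0,0,0,0,0,0.2,0,0,0,0,0,0,0.2,0,0,0,0,0,0,0.2,0,0,0,0,0,0,0.2,0,0,0,0,0,0,0.2],
)

```text
t: 12.3
eef_pos: [0.622, -0.0635, 0.0343]
ee_rot: [-3.142, -0.0, 0.0]
force: [-0.6, 0.4, 0.5]
width: 0.0276
gripper_force: 24.7
```

>>> arm_command(
  series=[0,0,0,0,0,-0.3,0.2,0,0,0,0,0,-0.7,0.2,0,0,0,0,0,-1,0.2],
)

```text
t: 12.68
eef_pos: [0.6221, -0.0636, 0.1356]
ee_rot: [-3.142, -0.001, 0.0]
force: [-0.1, 0.4, -1.0]
width: 0.0278
gripper_force: 24.7
```

>>> arm_command(
  series=[0,0,0,-0.04,-0.3,-0.25,0.2,0,0,0,-0.09,-0.91,-0.25,0.2],
)

```text
t: 12.92
eef_pos: [0.6141, 0.0271, 0.1616]
ee_rot: [-3.141, -0.004, -0.003]
force: [0.2, 0.7, -1.5]
width: 0.0277
gripper_force: 25.0
```

>>> arm_command(
  series=[0,0,0,-0.04,-0.45,0,0.2,0,0,0,-0.09,-0.91,0,0.2],
)

```text
t: 13.18
eef_pos: [0.6034, 0.1199, 0.1591]
ee_rot: [-3.142, 0.0, 0.0]
force: [1.1, 0.0, -1.0]
width: 0.0281
gripper_force: 25.0
```

>>> arm_command(
  series=[0,0,0,-0.04,-0.45,0,0.2,0,0,0,-0.09,-0.91,0,0.2],
)

```text
t: 13.42
eef_pos: [0.5943, 0.2108, 0.159]
ee_rot: [3.142, 0.0, 0.0]
force: [0.7, 0.5, -1.1]
width: 0.0276
gripper_force: 25.0
```

>>> arm_command(
  series=[0,0,0,-0.04,-0.45,0,0.2,0,0,0,-0.09,-0.91,0,0.2,0,0,0,-0.09,-0.91,0,0.2],
)

```text
t: 13.8
eef_pos: [0.5851, 0.3034, 0.1584]
ee_rot: [3.141, 0.0, 0.004]
force: [0.3, -0.7, -0.2]
width: 0.0277
gripper_force: 25.0
```

Run:
```python
from h import *
print(arm.get_state()["eef_pos"])
a=arm.grab_frame("top");b=cv2.imread("pics/t5.png");cv2.imwrite("pics/t6.png",a)
# tote: dark region; compare left part
for n,im in(("t5",b),("t6",a)):
    g=cv2.GaussianBlur(im,(3,3),0).max(2); mk=(g<95).astype(np.uint8); mk[:,:60]=0; mk[:,175:]=0; mk[:180]=0;mk[300:]=0
    ys,xs=np.nonzero(mk); print(n,np.percentile(xs,[1,50,99]),np.percentile(ys,[1,50,99]),len(xs))
d=cv2.absdiff(a,b).max(2)>30; ys,xs=np.nonzero(d); print(len(xs), (xs.min(),xs.max(),ys.min(),ys.max()) if len(xs) else 0)
```

```text
[0.58506326 0.30337223 0.1584308 ]
t5 [ 61. 111. 170.] [181. 236. 298.] 12338
t6 [ 60.58 110.   162.  ] [181. 235. 297.] 11159
37416 (np.int64(0), np.int64(275), np.int64(101), np.int64(419))
```

>>> arm_command(
  series=[0,0,0,0,0,0.4,0.2,0,0,0,0,0,0.8,0.2,0,0,0,0,0,1,0.2],
)

```text
t: 14.22
eef_pos: [0.5847, 0.2983, 0.0567]
ee_rot: [3.14, 0.003, -0.001]
force: [0.2, 0.1, -1.6]
width: 0.028
gripper_force: 25.0
```

>>> arm_command(
  series=[0,0,0,0,0,0.2,0.2,0,0,0,0,0,0.4,0.2,0,0,0,0,0,0.4,0.2],
)

```text
t: 14.6
eef_pos: [0.5853, 0.2988, 0.0181]
ee_rot: [3.14, 0.002, -0.001]
force: [-0.0, -0.1, -0.3]
width: 0.0278
gripper_force: 25.0
```

>>> arm_command(
  series=[0,0,0,0,0,0,0.5,0,0,0,0,0,0,0.5,0,0,0,0,0,-0.3,0.5,0,0,0,0,0,-0.8,0.5],
)

```text
t: 15.1
eef_pos: [0.5848, 0.2996, 0.0989]
ee_rot: [3.14, 0.003, 0.0]
force: [0.6, 0.2, 0.1]
width: 0.0439
gripper_force: 0.0
```

>>> arm_command(
  series=[0,0,0,-0.1,0.4,-0.5,0.6,0,0,0,-0.2,0.9,-0.6,0.6],
)

```text
t: 15.35
eef_pos: [0.5674, 0.2113, 0.1637]
ee_rot: [-3.138, -0.006, 0.002]
force: [0.9, -0.9, -0.1]
width: 0.052
gripper_force: 0.0
```

>>> arm_command(
  series=[0,0,0,-0.2,0.5,0,0.6,0,0,0,-0.3,1,0,0.6],
)

```text
t: 15.6
eef_pos: [0.535, 0.1091, 0.1604]
ee_rot: [-3.14, -0.002, 0.001]
force: [0.8, -0.4, 0.9]
width: 0.0526
gripper_force: 0.0
```

>>> arm_command(
  series=[0,0,0,-0.2,0.5,0,0.6,0,0,0,-0.4,1,0,0.6],
)

```text
t: 15.85
eef_pos: [0.4953, 0.0089, 0.16]
ee_rot: [-3.141, -0.002, 0.001]
force: [1.0, -0.4, 0.7]
width: 0.0524
gripper_force: 0.0
```

>>> arm_command(
  series=[0,0,0,-0.2,0.5,0,0.6,0,0,0,-0.4,0.8,0,0.6,0,0,0,-0.4,0.8,0,0.6,0,0,0,-0.4,0.8,0,0.6],
)

```text
t: 16.35
eef_pos: [0.4564, -0.0695, 0.1599]
ee_rot: [-3.141, -0.002, -0.0]
force: [0.0, -0.5, -0.6]
width: 0.0527
gripper_force: 0.0
```

Run:
```python
from h import *
m=arm.camera_model("wrist");np.save("w7.npy",m);print(arm.get_state()["t"],arm.get_state()["eef_pos"],m["pose"][:3,3])
im=arm.grab_frame("wrist");cv2.imwrite("pics/w7.png",im)
a=arm.grab_frame("top");cv2.imwrite("pics/t7.png",a)
print(proj("wrist",[.454,-.062,.036]))
c=np.vstack([cv2.convertScaleAbs(im[:240],alpha=1.0),cv2.convertScaleAbs(a[100:340],alpha=1.8)])
cv2.imwrite("pics/m7.png",c)
```

```text
16.35 [ 0.45643745 -0.06951976  0.15993551] [ 0.52641049 -0.07042293  0.32889108]
[[269.73372798 203.6518665 ]]
```

View pics/m7.png

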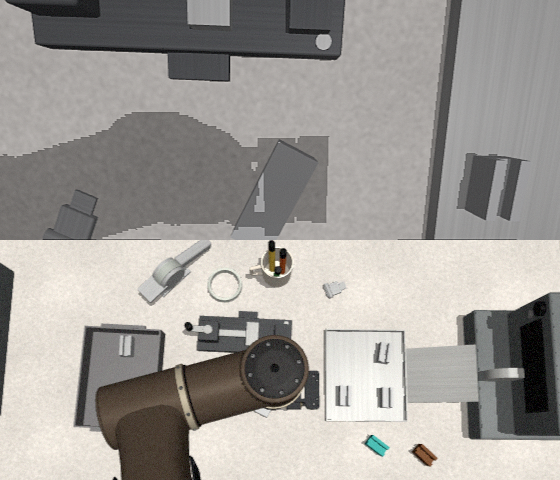

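Run:
```python
from h import *
a=ray("top",np.array([(290,277),(338,297),(283,405),(237,380)])/3.45+[185,160],.036)
print(a.round(4).tolist(),a.mean(0).round(4),[np.arctan2((a[p]-a[q])[1],(a[p]-a[q])[0]).round(3) for p,q in((0,3),(1,2))],np.linalg.norm(a[0]-a[3]),np.linalg.norm(a[0]-a[1]))
m=np.load("w7.npy",allow_pickle=True).item()
w=ray("wrist",[(279,140),(317,158)],.036,m);print(w)
# jaw face & saddle-free vise from w6
m=np.load("w6.npy",allow_pickle=True).item();print("jaw",ray("wrist",[(276,118),(273,187)],.04,m))
# saddles in tray from top image crop c0 (z .039)
for c in([(534,294),(556,294),(568,366),(534,366)],):print(ray("top",np.array(c)/3.45+[185,160],.039).round(4).tolist())
```

```text
[[0.4988, -0.0642, 0.036], [0.4846, -0.0992, 0.036], [0.4064, -0.0602, 0.036], [0.424, -0.0269, 0.036]] [ 0.4535 -0.0626  0.036 ] [np.float64(-0.462), np.float64(-0.462)] 0.08362839753352339 0.037757512873980305
[[ 0.50588658 -0.07013668  0.036     ]
 [ 0.49167296 -0.10063892  0.036     ]]
jaw [[ 0.64878961 -0.03648781  0.04      ]
 [ 0.58765929 -0.03347035  0.04      ]]
[[0.4881, -0.2413, 0.039], [0.4883, -0.2573, 0.039], [0.4363, -0.2653, 0.039], [0.4361, -0.2408, 0.039]]
```

>>> arm_command(
  series=[0,0,0.1,0,-0.045,0.2,0.7,0,0,0.2,0,-0.045,0.4,0.7,0,0,0.2865,0,-0.045,0.7,0.7,0,0,0.2865,0,-0.045,0.9,0.7,0,0,0.2865,0,-0.045,0.9,0.7],
)

```text
t: 17.08
eef_pos: [0.4552, -0.0647, 0.0679]
ee_rot: [3.139, 0.003, -0.448]
force: [-0.5, -0.3, 0.4]
width: 0.0612
gripper_force: 0.0
```

Run:
```python
from h import *
s=arm.get_state();print(s["t"],s["eef_pos"],s["ee_rot"])
m=arm.camera_model("wrist");im=arm.grab_frame("wrist");print(proj("wrist",[.457,-.065,.036],m))
cv2.imwrite("pics/w8.png",cv2.convertScaleAbs(im[80:360,120:440],alpha=1.5))
```

```text
17.075 [ 0.45518448 -0.06469439  0.06786281] [ 3.13927946e+00  2.68369016e-03 -4.48442908e-01]
[[277.24795366 234.70912186]]
```

View pics/w8.png

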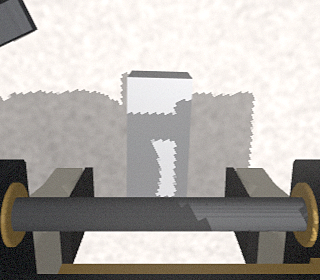

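Run:
```python
from h import *
w=ray("wrist",[(247,158),(313,158),(280,158)],.036);print(w)
y=-.448;print(w[2]-.045*np.array([np.cos(y),np.sin(y),0]))
```

```text
[[ 0.50511906 -0.06915549  0.036     ]
 [ 0.48930303 -0.10204329  0.036     ]
 [ 0.49721181 -0.0855978   0.036     ]]
[ 0.45665263 -0.06610543  0.036     ]
```

>>> arm_command(
  force=40,
  series=[0,0,0,0,0,0.3,0.7,0,0,0,0,0,0.5,0.7,0,0,0,0,0,0.585,0.7,0,0,0,0,0,0.585,0.7],
)

```text
t: 17.62
eef_pos: [0.4563, -0.0649, 0.011]
ee_rot: [3.142, -0.0, -0.449]
force: [0.3, 0.1, 0.6]
width: 0.0613
gripper_force: 0.0
```

>>> arm_command(
  series=[0,0,0,0,0,0,0.3,0,0,0,0,0,0,0.3,0,0,0,0,0,0,0.3,0,0,0,0,0,0,0.3,0,0,0,0,0,0,0.3],
)

```text
t: 18.25
eef_pos: [0.4563, -0.065, 0.0111]
ee_rot: [-3.141, -0.001, -0.449]
force: [-1.3, 2.0, 6.2]
width: 0.0357
gripper_force: 39.8
```

>>> arm_command(
  series=[0,0,0,0,0,-0.3,0.3,0,0,-0.1,0,0,-0.7,0.3,0,0,-0.2,0.35,-0.19,-0.8,0.3,0,0,-0.26,0.7,-0.38,-0.8,0.3,0,0,-0.26,0.7,-0.38,-0.8,0.3,0,0,-0.26,0.7,-0.38,-0.8,0.3],
)

```text
t: 19.0
eef_pos: [0.5341, -0.0615, 0.0896]
ee_rot: [3.141, 0.003, -0.043]
force: [-0.1, -0.2, -3.7]
width: 0.0356
gripper_force: 39.8
```

>>> arm_command(
  series=[0,0,0,0.4,-0.035,0,0.3,0,0,0,0.82,-0.07,0,0.3,0,0,0,0.82,-0.07,0,0.3,0,0,0,0.82,-0.07,0,0.3,0,0,0,0.82,-0.07,0,0.3],
)

```text
t: 19.62
eef_pos: [0.6164, -0.0578, 0.0906]
ee_rot: [3.142, 0.001, -0.042]
force: [1.0, -0.4, -3.0]
width: 0.0355
gripper_force: 39.8
```

Run:
```python
from h import *
s=arm.get_state();print(s["t"],s["eef_pos"],s["ee_rot"],s["force"])
np.save("w9.npy",arm.camera_model("wrist"));im=arm.grab_frame("wrist");cv2.imwrite("pics/w9.png",cv2.convertScaleAbs(im,alpha=1.3))
cv2.imwrite("pics/s9.png",arm.grab_frame("side"))
for y in(-.0775,-.035): print(proj("wrist",[[.648,y,.04],[.588,y,.04]]))
```

```text
19.625 [ 0.61643789 -0.05779655  0.09061251] [ 3.14157723e+00  8.12618021e-04 -4.15115099e-02] [ 0.98826097 -0.39300016 -2.99316589]
[[308.09151215 177.69165466]
 [309.96139411 268.36612666]]
[[238.68263354 180.50921873]
 [245.08886121 270.81598957]]
```

View pics/w9.png

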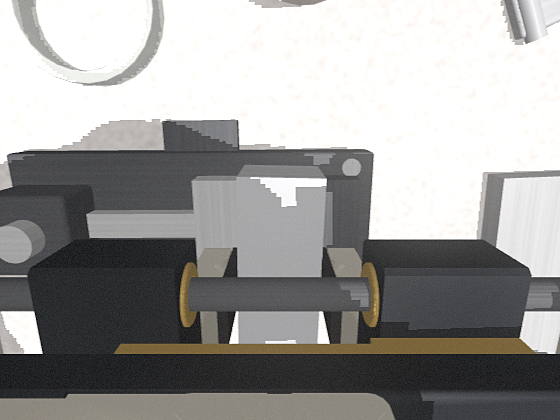

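>>> arm_command(
  series=[0,0,0,0.01,0,0.15,0.3,0,0,0,0.01,0,0.3,0.3,0,0,0,0.01,0,0.35,0.3,0,0,0,0.01,0,0.4,0.3,0,0,0,0.01,0,0.4,0.3],
)

```text
t: 20.35
eef_pos: [0.6185, -0.0578, 0.0502]
ee_rot: [3.141, 0.001, -0.041]
force: [-0.2, 0.6, -3.0]
width: 0.0354
gripper_force: 39.8
```

>>> arm_command(
  series=[0,0,0,0,0,0.04,0.3,0,0,0,0,0,0.08,0.3,0,0,0,0,0,0.12,0.3,0,0,0,0,0,0.16,0.3,0,0,0,0,0,0.165,0.3,0,0,0,0,0,0.165,0.3],
)

```text
t: 21.1
eef_pos: [0.6187, -0.0578, 0.0341]
ee_rot: [3.142, 0.0, -0.041]
force: [-0.5, 0.0, -2.9]
width: 0.0357
gripper_force: 39.8
```

>>> arm_command(
  series=[0,0,0,0,0,0.01,0.3,0,0,0,0,0,0.01,0.3,0,0,0,0,0,0.02,0.3,0,0,0,0,0,0.02,0.3],
)

```text
t: 21.6
eef_pos: [0.6188, -0.0578, 0.0332]
ee_rot: [3.141, -0.001, -0.041]
force: [-2.0, 1.0, 4.7]
width: 0.036
gripper_force: 39.8
```

>>> arm_command(
  series=[0,0,0,0,0,0,0.6,0,0,0,0,0,0,0.6,0,0,0,0,0,-0.4,0.6,0,0,0,0,0,-0.8,0.6,0,0,0,0,0,-1,0.6],
)

```text
t: 22.22
eef_pos: [0.6199, -0.0577, 0.1347]
ee_rot: [-3.141, -0.003, -0.041]
force: [-0.4, -0.8, -0.1]
width: 0.0527
gripper_force: 0.0
```

>>> arm_command(
  series=[0,0,0,0,-0.2,-0.3,0.6,0,0,0,-0.01,-0.8,-0.3,0.6,0,0,-0.026,-0.01,-0.96,-0.3,0.6],
)

```text
t: 22.6
eef_pos: [0.622, 0.0407, 0.1627]
ee_rot: [-3.141, -0.001, 0.002]
force: [0.8, -0.9, 0.1]
width: 0.0526
gripper_force: 0.0
```

>>> arm_command(
  series=[0,0,0,0.02,-0.5,0,0.6,0,0,0,0.04,-0.96,0,0.6,0,0,0,0.04,-0.96,0,0.6,0,0,0,0.04,-0.96,0,0.6],
)

```text
t: 23.1
eef_pos: [0.6255, 0.134, 0.1618]
ee_rot: [3.141, 0.001, 0.0]
force: [-0.9, -0.7, 0.2]
width: 0.0525
gripper_force: 0.0
```

Run:
```python
from h import *
s=arm.get_state();print(s["t"],s["eef_pos"],s["ee_rot"])
m=arm.camera_model("wrist");print(proj("wrist",[[.6255,.134,.1],[.6215,.089,.07]],m))
im=arm.grab_frame("wrist");cv2.imwrite("pics/w10.png",im)
g=im.max(2);sub=(g<60).astype(np.uint8)[150:245,200:360]
n,l,st,ce=cv2.connectedComponentsWithStats(sub)
for i in range(1,n):
    if st[i,4]>100: print(st[i],ce[i]+[200,150])
```

```text
23.1 [0.62548294 0.13401675 0.16176254] [3.14112235e+00 6.83065306e-04 4.44762144e-04]
[[277.93053666 222.24786833]
 [338.45885514 215.65880741]]
[101  21  59  29 514] [324.93968872 178.32101167]
[ 65  50  26  34 607] [278.29983526 216.59308072]
```

>>> arm_command(
  series=[0,0,0,0,0,0.4,0.6,0,0,0,0,0,0.7,0.6,0,0,0,0,0,0.85,0.6,0,0,0,0,0,0.85,0.6],
)

```text
t: 23.65
eef_pos: [0.6254, 0.1332, 0.0765]
ee_rot: [3.141, 0.002, -0.001]
force: [0.4, 0.6, 0.8]
width: 0.0528
gripper_force: 0.0
```

>>> arm_command(
  force=20,
  series=[0,0,0,0,0,0,0.1,0,0,0,0,0,0,0.1,0,0,0,0,0,0,0.1,0,0,0,0,0,0,0.1,0,0,0,0,0,0,0.1,0,0,0,0,0,0,0.1],
)

```text
t: 24.4
eef_pos: [0.6259, 0.1348, 0.0775]
ee_rot: [-3.141, -0.001, -0.0]
force: [-1.7, 3.4, 3.5]
width: 0.0168
gripper_force: 20.0
```

Run:
```python
import numpy as np
p=1.491
def f(a0,a): return [round(float(x),3) for x in(.45*(np.cos(a)-np.cos(a0)),-.45*(np.sin(a)-np.sin(a0)))]
print([f(p,p-k*np.pi/8) for k in range(1,9)])
q=p-np.pi; print([f(q,q-k*np.pi/8) for k in(1,2,3)])
r=q-3*np.pi/8; print([f(r,r-k*np.pi/32) for k in range(1,9)])
```

```text
[[0.169, 0.048], [0.307, 0.157], [0.392, 0.31], [0.413, 0.484], [0.365, 0.653], [0.256, 0.791], [0.103, 0.877], [-0.072, 0.897]]
[[-0.169, -0.048], [-0.307, -0.157], [-0.392, -0.31]]
[[-0.012, -0.043], [-0.019, -0.086], [-0.022, -0.13], [-0.02, -0.174], [-0.015, -0.218], [-0.005, -0.261], [0.009, -0.303], [0.027, -0.343]]
```

>>> arm_command(
  series=[0,0,0,0.169,0.048,0,0.1,0,0,0,0.307,0.157,0,0.1,0,0,0,0.392,0.31,0,0.1,0,0,0,0.413,0.484,0,0.1,0,0,0,0.365,0.653,0,0.1,0,0,0,0.256,0.791,0,0.1,0,0,0,0.103,0.877,0,0.1,0,0,0,-0.072,0.897,0,0.1],
)

```text
t: 25.4
eef_pos: [0.619, 0.0445, 0.0775]
ee_rot: [-3.14, -0.003, -0.001]
force: [4.4, 12.8, 0.2]
width: 0.0169
gripper_force: 20.0
```

>>> arm_command(
  series=[0,0,0,-0.169,-0.048,0,0.1,0,0,0,-0.307,-0.157,0,0.1,0,0,0,-0.392,-0.31,0,0.1,0,0,0,-0.392,-0.31,0,0.1],
)

```text
t: 25.9
eef_pos: [0.5799, 0.0759, 0.0776]
ee_rot: [-3.141, -0.002, 0.0]
force: [3.8, 2.6, 0.8]
width: 0.0171
gripper_force: 20.0
```

>>> arm_command(
  series=[0,0,0,-0.012,-0.043,0,0.1,0,0,0,-0.019,-0.086,0,0.1,0,0,0,-0.019,-0.086,0,0.1],
)

```text
t: 26.28
eef_pos: [0.578, 0.0836, 0.0775]
ee_rot: [3.141, -0.001, -0.0]
force: [5.5, -0.4, 2.6]
width: 0.0172
gripper_force: 20.0
```

>>> arm_command(
  series=[0,0,0,-0.003,-0.044,0,0.1,0,0,0,-0.001,-0.088,0,0.1,0,0,0,-0.001,-0.088,0,0.1],
)

```text
t: 26.65
eef_pos: [0.5777, 0.0926, 0.0775]
ee_rot: [3.141, -0.001, -0.0]
force: [3.8, -2.1, 4.2]
width: 0.0171
gripper_force: 20.0
```

>>> arm_command(
  series=[0,0,0,0.005,-0.044,0,0.1,0,0,0,0.015,-0.087,0,0.1,0,0,0,0.015,-0.087,0,0.1],
)

```text
t: 27.02
eef_pos: [0.5788, 0.1009, 0.0774]
ee_rot: [3.141, 0.0, -0.0]
force: [4.6, -4.0, 5.0]
width: 0.0168
gripper_force: 20.0
```

>>> arm_command(
  series=[0,0,0,0.014,-0.042,0,0.1,0,0,0,0.032,-0.082,0,0.1,0,0,0,0.032,-0.082,0,0.1],
)

```text
t: 27.4
eef_pos: [0.5813, 0.1081, 0.0774]
ee_rot: [3.139, 0.002, -0.001]
force: [1.8, -7.0, 7.9]
width: 0.0172
gripper_force: 20.0
```

>>> arm_command(
  series=[0,0,0,0.022,-0.039,0,0.1,0,0,0,0.047,-0.074,0,0.1,0,0,0,0.047,-0.074,0,0.1],
)

```text
t: 27.78
eef_pos: [0.5848, 0.1147, 0.0773]
ee_rot: [3.138, 0.004, -0.001]
force: [-0.9, -9.2, 10.8]
width: 0.0171
gripper_force: 20.0
```

>>> arm_command(
  series=[0,0,0,0.03,-0.035,0,0.1,0,0,0,0.03,-0.035,0,0.1],
)

```text
t: 28.02
eef_pos: [0.5871, 0.1178, 0.0773]
ee_rot: [3.137, 0.005, -0.001]
force: [-3.6, -9.9, 13.4]
width: 0.017
gripper_force: 20.0
```

>>> arm_command(
  series=[0,0,0,-0.01,0.01,0,0.6,0,0,0,-0.01,0.01,0,0.6,0,0,0,-0.01,0.01,0,0.6,0,0,0,0,0,-0.5,0.6,0,0,0,0,0,-0.9,0.6,0,0,0,0,0,-0.9,0.6],
)

```text
t: 28.78
eef_pos: [0.5907, 0.1217, 0.17]
ee_rot: [-3.139, -0.004, -0.0]
force: [-0.3, 0.8, -0.3]
width: 0.0526
gripper_force: 0.0
```

>>> arm_command(
  series=[0,0,0,0,0.5,-0.3,0.6,0,0,0,-0.3,0.9,-0.3,0.6,0,0,0,-0.3,0.9,-0.3,0.6,0,0,0,-0.3,0.9,-0.3,0.6],
)

```text
t: 29.28
eef_pos: [0.5591, 0.0308, 0.1964]
ee_rot: [-3.141, 0.001, -0.001]
force: [-0.0, 0.7, 1.0]
width: 0.0525
gripper_force: 0.0
```

Run:
```python
from h import *
s=arm.get_state();print(s["t"],s["eef_pos"])
m=arm.camera_model("wrist");np.save("w11.npy",m);im=arm.grab_frame("wrist");cv2.imwrite("pics/w11.png",im)
print("origin,jawface,bar corners",proj("wrist",[[.618,-.0595,.058],[.618,-.0415,.04],[.663,-.0435,.058],[.573,-.0395,.058],[.663,-.0795,.058],[.573,-.0755,.058],[.618,-.0125,.04]],m).round(0).tolist())
g=im.max(2)
for z in(.66,.63,.60): 
    r=proj("wrist",[[z,-.06,.058]],m)[0]; row=int(r[1]); print(z,row,g[row,200:470:3].tolist())
```

```text
29.275 [0.5590948  0.03083111 0.1963612 ]
origin,jawface,bar corners [[388.0, 126.0], [361.0, 126.0], [372.0, 68.0], [360.0, 180.0], [418.0, 68.0], [403.0, 180.0], [328.0, 126.0]]
0.66 72 [84, 85, 89, 86, 87, 90, 92, 92, 87, 89, 89, 85, 87, 87, 89, 87, 88, 83, 84, 81, 84, 88, 83, 86, 83, 81, 85, 81, 78, 68, 69, 78, 77, 76, 69, 70, 69, 64, 70, 67, 87, 87, 104, 102, 100, 101, 103, 105, 100, 110, 192, 191, 194, 195, 198, 86, 86, 82, 191, 186, 187, 186, 186, 185, 185, 183, 186, 185, 186, 183, 182, 183, 184, 188, 186, 190, 187, 187, 187, 190, 188, 185, 193, 190, 187, 180, 182, 186, 177, 184]
0.63 111 [177, 177, 176, 176, 171, 90, 90, 89, 90, 88, 90, 91, 72, 42, 75, 86, 81, 83, 83, 88, 87, 88, 88, 89, 91, 92, 91, 94, 91, 92, 87, 97, 92, 96, 93, 94, 95, 95, 93, 94, 98, 66, 74, 149, 203, 198, 199, 202, 201, 201, 204, 200, 200, 201, 118, 83, 99, 192, 188, 186, 187, 188, 187, 187, 187, 186, 188, 186, 185, 187, 186, 168, 98, 100, 100, 99, 102, 102, 99, 99, 97, 90, 191, 190, 186, 188, 188, 184, 184, 180]
0.6 148 [115, 117, 116, 114, 80, 62, 62, 56, 59, 57, 58, 56, 52, 41, 60, 61, 62, 59, 62, 63, 59, 62, 63, 57, 63, 62, 60, 61, 59, 59, 61, 64, 61, 63, 63, 61, 63, 62, 66, 67, 66, 65, 96, 179, 195, 199, 201, 199, 198, 202, 198, 201, 176, 126, 88, 142, 190, 188, 186, 187, 188, 187, 187, 185, 187, 187, 186, 187, 186, 189, 95, 101, 99, 103, 100, 103, 100, 98, 102, 98, 195, 186, 188, 186, 181, 185, 187, 190, 188, 185]
```

>>> arm_command(
  series=[0,0,0,-0.16,0.47,0,0.6,0,0,0,-0.33,0.94,0,0.6],
)

```text
t: 29.58
eef_pos: [0.5266, -0.063, 0.1962]
ee_rot: [3.142, 0.002, 0.002]
force: [0.8, 0.2, 0.4]
width: 0.0525
gripper_force: 0.0
```

>>> arm_command(
  series=[0,0,0,-0.16,0.47,0,0.6,0,0,0,-0.33,0.94,0,0.6],
)

```text
t: 29.82
eef_pos: [0.4935, -0.1577, 0.1965]
ee_rot: [-3.141, 0.001, 0.001]
force: [1.6, -1.4, 0.2]
width: 0.0526
gripper_force: 0.0
```

>>> arm_command(
  series=[0,0,0,-0.16,0.47,0,0.6,0,0,0,-0.33,0.94,0,0.6,0,0,0,-0.33,0.94,0,0.6,0,0,0,-0.33,0.94,0,0.6],
)

```text
t: 30.32
eef_pos: [0.4609, -0.2508, 0.1965]
ee_rot: [-3.141, 0.001, -0.001]
force: [-0.2, 0.8, -0.2]
width: 0.0528
gripper_force: 0.0
```

```bash
cat > sd.py <<'E'
from h import *
S=[(.461,-.251),(.458,-.357),(.571,-.348)]
s=arm.get_state();m=arm.camera_model("wrist");im=arm.grab_frame("wrist");print(s["t"],s["eef_pos"].round(4))
g=cv2.GaussianBlur(im,(3,3),0).max(2)
cv2.imwrite(f"pics/sd{int(s['t']*10)}.png",im)
for a in S:
    uv=proj("wrist",[[a[0]+.0,a[1],.039],[a[0]+.035,a[1]+.06,.039],[a[0]-.035,a[1]-.045,.039]],m); print(a,uv.round(0).tolist())
    for dx in(.018,0,-.018):
        q=proj("wrist",[[a[0]+dx,a[1],.039]],m)[0]; r=int(q[1]);
        if 0<=r<245:
            cs=np.arange(-42,43,2)*.001; line=proj("wrist",[[a[0]+dx,a[1]+c,.039] for c in cs],m).round().astype(int)
            print(dx,[int(g[v,u]) if 0<=u<560 and 0<=v<420 else -1 for u,v in line])
    cs=np.arange(-50,51,4)*.001
    for dy in(-.010,.010):
        line=proj("wrist",[[a[0]+c,a[1]+dy,.039] for c in cs],m).round().astype(int)
        print("x",dy,[int(g[v,u]) if 0<=u<560 and 0<=v<245 else -1 for u,v in line])
E
python3 sd.py
```

```text
30.325 [ 0.4609 -0.2508  0.1965]
(0.461, -0.251) [[279.0, 192.0], [211.0, 153.0], [326.0, 228.0]]
0.018 [179, 178, 173, 173, 114, 109, 106, 106, 107, 103, 105, 106, 110, 108, 108, 105, 100, 105, 103, 104, 105, 102, 108, 107, 107, 107, 103, 105, 105, 103, 102, 105, 102, 134, 163, 136, 103, 103, 102, 80, 98, 114, 117]
0 [174, 173, 169, 168, 116, 108, 105, 105, 106, 103, 102, 107, 109, 107, 108, 106, 103, 104, 105, 104, 107, 104, 108, 107, 108, 107, 105, 105, 104, 102, 102, 105, 106, 102, 102, 103, 103, 104, 97, 80, 102, 112, 120]
-0.018 [169, 170, 164, 164, 155, 158, 156, 153, 156, 151, 152, 155, 127, 107, 108, 108, 145, 163, 156, 153, 153, 151, 114, 107, 107, 108, 134, 153, 155, 149, 149, 152, 152, 153, 157, 158, 157, 157, 153, 103, 152, 147, 173]
x -0.01 [151, 85, 146, 158, 158, 159, 160, 162, 145, 99, 100, 101, 102, 100, 98, 100, 99, 100, 101, 103, 102, 105, 108, 108, 109, 114]
x 0.01 [150, 83, 146, 158, 157, 158, 159, 160, 134, 106, 104, 104, 104, 104, 104, 103, 105, 103, 104, 104, 106, 105, 106, 105, 106, 107]
(0.458, -0.357) [[394.0, 195.0], [330.0, 157.0], [439.0, 231.0]]
0.018 
[... 1147 characters left out ...]
 169, 175, 174]
0 [163, 164, 168, 166, 164, 169, 167, 167, 164, 165, 166, 167, 167, 141, 79, 79, 110, 138, 163, 165, 168, 169, 170, 170, 82, 79, 78, 79, 99, 110, 110, 129, 172, 175, 180, 178, 179, 175, 177, 172, 174, 179, 177]
-0.018 [167, 166, 170, 169, 168, 173, 170, 169, 168, 168, 170, 169, 169, 170, 172, 131, 81, 97, 114, 169, 169, 167, 120, 93, 80, 78, 79, 80, 80, 87, 110, 111, 121, 180, 184, 182, 184, 178, 180, 179, 178, 183, 181]
x -0.01 [178, 177, 177, 176, 176, 175, 174, 96, 81, 80, 88, 90, 104, 113, 112, 109, 159, 158, 157, 158, 166, 165, 165, 163, 162, -1]
x 0.01 [185, 185, 183, 182, 183, 181, 181, 184, 79, 81, 80, 80, 80, 79, 78, 77, 76, 85, 106, 171, 171, 171, 168, 168, 165, -1]
```

>>> arm_command(
  series=[0,0,0,0.04,0.09,0.4,0.7,0,0,0,0.04,0.09,0.8,0.7,0,0,0,0.04,0.09,0.95,0.7],
)

```text
t: 30.75
eef_pos: [0.4638, -0.2588, 0.1]
ee_rot: [-3.141, 0.004, 0.001]
force: [-0.1, 0.9, 1.6]
width: 0.0613
gripper_force: 0.0
```

>>> arm_command(
  series=[0,0,0,0,0,0.3,0.7,0,0,0,0,0,0.7,0.7,0,0,0,0,0,0.89,0.7,0,0,0,0,0,0.89,0.7],
)

```text
t: 31.25
eef_pos: [0.4645, -0.2595, 0.0125]
ee_rot: [-3.141, 0.002, 0.001]
force: [0.8, 0.5, 1.1]
width: 0.0612
gripper_force: 0.0
```

>>> arm_command(
  force=25,
  series=[0,0,0,0,0,0,0.2,0,0,0,0,0,0,0.2,0,0,0,0,0,0,0.2,0,0,0,0,0,0,0.2,0,0,0,0,0,0,0.2,0,0,0,0,0,0,0.2],
)

```text
t: 32.0
eef_pos: [0.4648, -0.2602, 0.0137]
ee_rot: [3.141, -0.001, -0.0]
force: [-0.5, 2.7, 5.1]
width: 0.0279
gripper_force: 25.0
```

>>> arm_command(
  series=[0,0,0,0,0,-0.3,0.2,0,0,0,0,0,-0.7,0.2,0,0,0,0,0,-1,0.2],
)

```text
t: 32.38
eef_pos: [0.4646, -0.2603, 0.1145]
ee_rot: [3.141, -0.001, -0.0]
force: [1.1, -0.3, -1.0]
width: 0.0279
gripper_force: 25.0
```

>>> arm_command(
  series=[0,0,0,0.05,-0.45,-0.2,0.2,0,0,0,0.11,-0.93,-0.4,0.2],
)

```text
t: 32.62
eef_pos: [0.4752, -0.1667, 0.1537]
ee_rot: [-3.142, 0.0, -0.003]
force: [0.7, 0.2, -0.9]
width: 0.0281
gripper_force: 25.0
```

>>> arm_command(
  series=[0,0,0,0.05,-0.47,0,0.2,0,0,0,0.11,-0.94,0,0.2],
)

```text
t: 32.88
eef_pos: [0.4865, -0.0719, 0.1534]
ee_rot: [-3.141, -0.001, -0.001]
force: [0.4, 0.9, -1.0]
width: 0.0276
gripper_force: 25.0
```

>>> arm_command(
  series=[0,0,0,0.05,-0.47,0,0.2,0,0,0,0.11,-0.94,0,0.2],
)

```text
t: 33.12
eef_pos: [0.4974, 0.0222, 0.1531]
ee_rot: [-3.142, 0.0, -0.001]
force: [1.7, -0.9, -0.2]
width: 0.0273
gripper_force: 25.0
```

>>> arm_command(
  series=[0,0,0,0.05,-0.47,0,0.2,0,0,0,0.11,-0.94,0,0.2],
)

```text
t: 33.38
eef_pos: [0.5084, 0.1162, 0.1531]
ee_rot: [3.141, 0.0, -0.0]
force: [1.1, -0.9, -1.9]
width: 0.0275
gripper_force: 25.0
```

```bash
cat > tt.py <<'E'
from h import *
s=arm.get_state();m=arm.camera_model("wrist");im=arm.grab_frame("wrist");print(s["t"],s["eef_pos"].round(4),s["width"])
cv2.imwrite(f"pics/tt{int(s['t']*10)}.png",im)
# tote rim predicted vs grey: sample along lines at z=.06, y=.3 across y ; and along x
g=cv2.GaussianBlur(im,(3,3),0).max(2)
def L(pts):
    return [(int(g[v,u]) if 0<=u<560 and 0<=v<420 else -1) for u,v in proj("wrist",pts,m).round().astype(int)]
ys=np.arange(.16,.26,.004)
for x in(.60,.57): print("y",x,L([[x,y,.06] for y in ys]))
xs=np.arange(.58,.66,.004)
for y in(.26,.28): print("x",y,L([[x,y,.06] for x in xs]))
# top camera: tote rim edges
t=arm.grab_frame("top");cv2.imwrite(f"pics/tp{int(s['t']*10)}.png",t);gt=t.max(2)
T=lambda pts:[int(gt[v,u]) for u,v in proj("top",pts).round().astype(int)]
print("topx+",T([[x,.35,.06] for x in np.arange(.60,.66,.003)]));print("topx-",T([[x,.35,.06] for x in np.arange(.34,.40,.003)]))
print("topy+",T([[.58,y,.06] for y in np.arange(.37,.43,.003)]));print("topy-",T([[.58,y,.06] for y in np.arange(.17,.23,.003)]))
E
python3 tt.py
```

```text
33.375 [0.5084 0.1162 0.1531] 0.027538882917718707
y 0.6 [208, 206, 204, 204, 204, 205, 207, 207, 173, 73, 68, 68, 86, 126, 140, 140, 140, 139, 138, 136, 137, 136, 136, 136, 125]
y 0.57 [203, 187, 148, 147, 146, 148, 148, 148, 137, 80, 62, 60, 62, 80, 92, 92, 91, 92, 91, 116, 137, 138, 136, 136, 128]
x 0.26 [105, 104, 104, 104, 104, 107, 106, 135, 136, 59, 99, 135, 134, 151, 206, 206, 202, 206, -1, -1, -1]
x 0.28 [189, 189, 189, 188, 188, 188, 188, 166, 133, 57, 60, 133, 133, 129, 204, 204, 203, 206, -1, -1, -1]
topx+ [34, 35, 28, 38, 50, 28, 20, 36, 64, 68, 68, 69, 107, 120, 119, 117, 118, 118, 123, 119, 125]
topx- [71, 76, 74, 76, 74, 74, 76, 74, 76, 73, 52, 40, 40, 38, 42, 39, 38, 42, 43, 37]
topy+ [37, 32, 28, 35, 33, 34, 28, 28, 28, 57, 95, 121, 123, 121, 124, 122, 120, 122, 123, 123]
topy- [18, 16, 18, 45, 51, 55, 58, 47, 36, 36, 36, 37, 37, 38, 30, 35, 36, 34, 33, 31]
```

>>> arm_command(
  series=[0,0,0,0.05,-0.46,0,0.2,0,0,0,0.1,-0.92,0,0.2],
)

```text
t: 33.72
eef_pos: [0.5186, 0.2073, 0.1531]
ee_rot: [3.141, 0.0, -0.001]
force: [1.5, 0.3, 0.2]
width: 0.0277
gripper_force: 25.0
```

>>> arm_command(
  series=[0,0,0,0.05,-0.46,0,0.2,0,0,0,0.1,-0.92,0,0.2,0,0,0,0.1,-0.92,0.5,0.2,0,0,0,0.1,-0.92,0.9,0.2],
)

```text
t: 34.22
eef_pos: [0.5281, 0.2987, 0.0613]
ee_rot: [3.141, 0.001, -0.0]
force: [0.8, 0.7, -1.2]
width: 0.0278
gripper_force: 25.0
```

>>> arm_command(
  series=[0,0,0,0,0,0.2,0.2,0,0,0,0,0,0.45,0.2,0,0,0,0,0,0.45,0.2],
)

```text
t: 34.6
eef_pos: [0.5281, 0.2976, 0.0166]
ee_rot: [3.139, 0.002, -0.001]
force: [-0.3, 0.3, -0.6]
width: 0.0278
gripper_force: 25.0
```

>>> arm_command(
  series=[0,0,0,0,0,0,0.5,0,0,0,0,0,0,0.5,0,0,0,0,0,-0.3,0.5,0,0,0,0,0,-0.8,0.5],
)

```text
t: 35.1
eef_pos: [0.5279, 0.2979, 0.0983]
ee_rot: [3.14, 0.002, -0.001]
force: [1.4, 0.5, 1.0]
width: 0.0439
gripper_force: 0.0
```

>>> arm_command(
  series=[0,0,0,0,0,-0.5,0.6,0,0,0,-0.05,0.5,-0.9,0.6,0,0,0,-0.09,0.94,-0.9,0.6],
)

```text
t: 35.48
eef_pos: [0.5211, 0.205, 0.1927]
ee_rot: [-3.137, -0.006, 0.001]
force: [0.6, 0.4, -0.6]
width: 0.0527
gripper_force: 0.0
```

>>> arm_command(
  series=[0,0,0,-0.05,0.47,0,0.6,0,0,0,-0.09,0.94,0,0.6],
)

```text
t: 35.72
eef_pos: [0.5104, 0.1094, 0.1894]
ee_rot: [-3.14, -0.002, -0.0]
force: [1.2, 0.8, -0.7]
width: 0.0528
gripper_force: 0.0
```

>>> arm_command(
  series=[0,0,0,-0.05,0.47,0,0.6,0,0,0,-0.09,0.94,0,0.6],
)

```text
t: 35.98
eef_pos: [0.5013, 0.0153, 0.1893]
ee_rot: [-3.141, -0.002, -0.0]
force: [0.2, -0.1, -0.5]
width: 0.0524
gripper_force: 0.0
```

>>> arm_command(
  series=[0,0,0,-0.05,0.47,0,0.6,0,0,0,-0.09,0.94,0,0.6],
)

```text
t: 36.22
eef_pos: [0.4923, -0.0787, 0.1893]
ee_rot: [-3.141, -0.002, -0.0]
force: [0.9, 0.3, 0.6]
width: 0.0525
gripper_force: 0.0
```

>>> arm_command(
  series=[0,0,0,-0.05,0.47,0,0.6,0,0,0,-0.09,0.94,0,0.6],
)

```text
t: 36.48
eef_pos: [0.4833, -0.1728, 0.1894]
ee_rot: [-3.142, -0.002, -0.0]
force: [0.3, 0.1, -0.0]
width: 0.0523
gripper_force: 0.0
```

>>> arm_command(
  series=[0,0,0,-0.05,0.47,0,0.6,0,0,0,-0.09,0.94,0,0.6,0,0,0,-0.09,0.94,0,0.6,0,0,0,-0.09,0.94,0,0.6],
)

```text
t: 36.98
eef_pos: [0.4743, -0.2653, 0.1887]
ee_rot: [-3.142, -0.001, -0.002]
force: [-0.2, 0.8, 0.3]
width: 0.0524
gripper_force: 0.0
```

```bash
sed -i 's/^S=.*/S=[(.463,-.362),(.571,-.356)]/' sd.py; python3 sd.py
```

```text
36.975 [ 0.4743 -0.2653  0.1887]
(0.463, -0.362) [[385.0, 206.0], [320.0, 167.0], [431.0, 242.0]]
0.018 [137, 78, 78, 108, 141, 139, 171, 170, 169, 171, 170, 174, 170, 170, 170, 170, 170, 172, 135, 80, 97, 115, 164, 165, 171, 172, 172, 171, 111, 81, 82, 81, 98, 114, 113, 148, 180, 177, 178, 175, 179, 180, 179]
0 [138, 78, 78, 101, 139, 135, 167, 167, 164, 167, 167, 170, 166, 167, 167, 167, 167, 169, 128, 76, 85, 130, 165, 163, 167, 169, 169, 171, 136, 78, 80, 79, 91, 111, 110, 144, 174, 172, 172, 170, 174, 175, 173]
-0.018 [139, 74, 74, 98, 136, 133, 162, 162, 159, 161, 162, 163, 161, 163, 163, 165, 165, 166, 119, 74, 87, 112, 160, 161, 165, 167, 166, 168, 151, 76, 77, 115, 166, 169, 165, 164, 166, 167, 167, 166, 168, 168, 166]
x -0.01 [-1, -1, -1, -1, 158, 159, 163, 166, 165, 165, 166, 167, 167, 167, 169, 169, 170, 170, 173, 152, 175, 177, 177, 178, 178, 179]
x 0.01 [-1, -1, -1, -1, 158, 158, 164, 167, 166, 166, 167, 167, 169, 169, 169, 170, 171, 172, 174, 89, 115, 177, 178, 179, 179, 180]
(0.571, -0.356) [[388.0, 79.0], [316.0, 33.0], [437.0, 123.0]]
0.018 [92, 139, 165, 170, 167, 
[... 205 characters left out ...]
, 173, 170, 174, 175, 172, 175, 177, 174, 175, 171, 175, 176, 177, 176, 177, 177, 180, 177, 179, 177, 178, 177, 180, 178, 180, 179, 182, 184, 178, 175, 175, 177, 126, 103, 117, 167, 169, 173, 173, 176]
-0.018 [100, 142, 169, 174, 173, 175, 177, 173, 177, 178, 175, 176, 173, 177, 177, 179, 179, 179, 178, 182, 179, 181, 179, 179, 179, 181, 180, 182, 180, 183, 185, 183, 183, 183, 177, 177, 178, 157, 88, 124, 158, 172, 174]
x -0.01 [180, 181, 180, 180, 179, 179, 178, 177, 179, 177, 177, 177, 176, 176, 176, 175, 175, 174, 173, 172, 170, 170, 170, 168, 167, 166]
x 0.01 [183, 184, 184, 183, 183, 182, 181, 181, 180, 180, 179, 179, 179, 178, 177, 177, 176, 175, 174, 173, 172, 171, 170, 168, 168, 166]
```

```bash
cat > bl.py <<'E'
from h import *
s=arm.get_state();m=arm.camera_model("wrist");im=arm.grab_frame("wrist");print(s["t"],s["eef_pos"].round(4))
g=cv2.GaussianBlur(im,(3,3),0).max(2);mk=((g<100)).astype(np.uint8);mk[245:]=0
n,l,st,ce=cv2.connectedComponentsWithStats(mk)
for i in range(1,n):
    if st[i,4]>60:
        p=ray("wrist",ce[i],.03,m)[0]
        pts=np.argwhere(l==i)[:,::-1].astype(np.float32); (c,(w,h),a)=cv2.minAreaRect(pts)
        bx=ray("wrist",cv2.boxPoints((c,(w,h),a)),.03,m)
        if .4<p[0]<.64 and -.42<p[1]<-.2: print(st[i].tolist(),p.round(3),bx[:,:2].round(3).tolist())
E
python3 bl.py
```

```text
37.025 [ 0.4745 -0.2648  0.1887]
[216, 0, 309, 245, 4188] [ 0.554 -0.348  0.03 ] [[0.423, -0.205], [0.633, -0.215], [0.632, -0.463], [0.423, -0.5]]
[314, 67, 19, 58, 200] [ 0.559 -0.303  0.03 ] [[0.536, -0.296], [0.583, -0.308], [0.582, -0.311], [0.535, -0.299]]
[338, 73, 19, 57, 121] [ 0.555 -0.324  0.03 ] [[0.531, -0.317], [0.578, -0.329], [0.577, -0.331], [0.531, -0.319]]
[360, 175, 40, 57, 775] [ 0.467 -0.354  0.03 ] [[0.438, -0.341], [0.492, -0.342], [0.489, -0.375], [0.435, -0.375]]
```

>>> arm_command(
  series=[0,0,0,-0.06,0.5,0,0.7,0,0,0,-0.12,0.97,0.4,0.7,0,0,0,-0.12,0.97,0.9,0.7],
)

```text
t: 37.45
eef_pos: [0.4635, -0.3639, 0.0983]
ee_rot: [3.14, -0.003, -0.001]
force: [0.3, 1.2, -1.2]
width: 0.061
gripper_force: 0.0
```

>>> arm_command(
  series=[0,0,0,0,0,0.3,0.6,0,0,0,0,0,0.7,0.6,0,0,0,0,0,0.86,0.6,0,0,0,0,0,0.86,0.6],
)

```text
t: 37.95
eef_pos: [0.4624, -0.3615, 0.0118]
ee_rot: [-3.141, 0.002, 0.001]
force: [0.8, 0.4, 0.2]
width: 0.0521
gripper_force: 0.0
```

>>> arm_command(
  force=25,
  series=[0,0,0,0,0,0,0.2,0,0,0,0,0,0,0.2,0,0,0,0,0,0,0.2,0,0,0,0,0,0,0.2,0,0,0,0,0,0,0.2,0,0,0,0,0,0,0.2],
)

```text
t: 38.7
eef_pos: [0.463, -0.3624, 0.0132]
ee_rot: [3.141, -0.001, -0.0]
force: [-0.5, 1.4, 6.7]
width: 0.0277
gripper_force: 25.0
```

>>> arm_command(
  series=[0,0,0,0,0,-0.3,0.2,0,0,0,0,0,-0.7,0.2,0,0,0,0,0,-1,0.2],
)

```text
t: 39.08
eef_pos: [0.4626, -0.3624, 0.1138]
ee_rot: [3.141, -0.001, -0.001]
force: [0.3, -0.2, -0.7]
width: 0.0278
gripper_force: 25.0
```

>>> arm_command(
  series=[0,0,0,0,-0.45,-0.2,0.2,0,0,0,0.01,-0.95,-0.4,0.2],
)

```text
t: 39.33
eef_pos: [0.4631, -0.2666, 0.1527]
ee_rot: [-3.141, -0.0, -0.002]
force: [0.5, 0.9, -1.7]
width: 0.0276
gripper_force: 25.0
```

>>> arm_command(
  series=[0,0,0,0,-0.47,0,0.2,0,0,0,0.01,-0.95,0,0.2],
)

```text
t: 39.58
eef_pos: [0.4643, -0.1709, 0.1526]
ee_rot: [-3.141, -0.001, -0.001]
force: [0.3, 0.0, -0.4]
width: 0.028
gripper_force: 25.0
```

>>> arm_command(
  series=[0,0,0,0,-0.47,0,0.2,0,0,0,0.01,-0.95,0,0.2],
)

```text
t: 39.83
eef_pos: [0.4652, -0.0759, 0.1524]
ee_rot: [-3.141, -0.0, -0.001]
force: [0.3, -0.2, -0.6]
width: 0.0279
gripper_force: 25.0
```

>>> arm_command(
  series=[0,0,0,0,-0.47,0,0.2,0,0,0,0.01,-0.95,0,0.2],
)

```text
t: 40.08
eef_pos: [0.4662, 0.0192, 0.1524]
ee_rot: [-3.141, -0.0, -0.001]
force: [0.8, -0.3, -0.6]
width: 0.0278
gripper_force: 25.0
```

>>> arm_command(
  series=[0,0,0,0,-0.47,0,0.2,0,0,0,0.01,-0.95,0,0.2],
)

```text
t: 40.33
eef_pos: [0.4673, 0.1142, 0.1524]
ee_rot: [-3.141, -0.0, -0.001]
force: [0.9, -0.3, -0.5]
width: 0.0279
gripper_force: 25.0
```

>>> arm_command(
  series=[0,0,0,0,-0.47,0,0.2,0,0,0,0.01,-0.95,0,0.2],
)

```text
t: 40.58
eef_pos: [0.4683, 0.2092, 0.1523]
ee_rot: [-3.141, -0.0, -0.0]
force: [0.9, -0.4, 0.2]
width: 0.0277
gripper_force: 25.0
```

```bash
python3 tt.py
```

```text
40.575 [0.4683 0.2092 0.1523] 0.027737821673537954
y 0.6 [202, 203, 203, 200, 202, 203, 200, 201, 203, 204, 203, 202, 192, 146, 115, 116, 146, 149, 149, 147, 148, 146, 146, 145, 145]
y 0.57 [202, 202, 203, 202, 203, 201, 200, 200, 197, 198, 202, 202, 199, 165, 134, 97, 139, 154, 152, 150, 151, 150, 148, 148, 147]
x 0.26 [146, 144, 145, 144, 144, 144, 142, 57, -1, -1, -1, -1, -1, -1, -1, -1, -1, -1, -1, -1, -1]
x 0.28 [136, 135, 137, 134, 138, 134, 153, 56, -1, -1, -1, -1, -1, -1, -1, -1, -1, -1, -1, -1, -1]
topx+ [32, 25, 38, 59, 57, 30, 23, 30, 61, 63, 65, 64, 101, 111, 112, 109, 112, 112, 114, 113, 116]
topx- [116, 116, 116, 118, 115, 113, 115, 96, 109, 94, 75, 60, 56, 32, 37, 38, 35, 35, 35, 34]
topy+ [30, 27, 25, 26, 23, 19, 20, 28, 16, 24, 29, 27, 19, 27, 26, 27, 21, 21, 24, 22]
topy- [109, 114, 115, 113, 113, 113, 110, 109, 101, 68, 27, 25, 32, 49, 64, 68, 68, 64, 65, 65]
```

>>> arm_command(
  series=[0,0,0,0.01,-0.46,0,0.2,0,0,0,0.02,-0.92,0,0.2,0,0,0,0.02,-0.92,0.5,0.2,0,0,0,0.02,-0.92,0.9,0.2],
)

```text
t: 41.18
eef_pos: [0.4702, 0.2997, 0.0607]
ee_rot: [-3.142, 0.0, -0.0]
force: [0.6, 0.5, -0.8]
width: 0.0279
gripper_force: 25.0
```

>>> arm_command(
  series=[0,0,0,0,0,0.2,0.2,0,0,0,0,0,0.45,0.2,0,0,0,0,0,0.45,0.2],
)

```text
t: 41.55
eef_pos: [0.4702, 0.2987, 0.016]
ee_rot: [3.139, 0.002, -0.001]
force: [0.4, -0.2, -1.3]
width: 0.0277
gripper_force: 25.0
```

>>> arm_command(
  series=[0,0,0,0,0,0,0.5,0,0,0,0,0,0,0.5,0,0,0,0,0,-0.3,0.5,0,0,0,0,0,-0.8,0.5],
)

```text
t: 42.05
eef_pos: [0.47, 0.2988, 0.0974]
ee_rot: [3.139, 0.002, -0.001]
force: [1.3, 1.9, 0.2]
width: 0.0439
gripper_force: 0.0
```

>>> arm_command(
  series=[0,0,0,0,0,-0.5,0.6,0,0,0,0.05,0.5,-0.9,0.6,0,0,0,0.1,0.95,-0.9,0.6],
)

```text
t: 42.42
eef_pos: [0.4822, 0.2051, 0.1917]
ee_rot: [-3.137, -0.006, 0.001]
force: [-0.2, 0.7, -1.4]
width: 0.0525
gripper_force: 0.0
```

>>> arm_command(
  series=[0,0,0,0.05,0.47,0,0.6,0,0,0,0.1,0.95,0,0.6],
)

```text
t: 42.68
eef_pos: [0.4907, 0.1084, 0.1885]
ee_rot: [-3.14, -0.002, -0.0]
force: [0.8, 0.1, -0.1]
width: 0.0522
gripper_force: 0.0
```

>>> arm_command(
  series=[0,0,0,0.05,0.47,0,0.6,0,0,0,0.1,0.95,0,0.6],
)

```text
t: 42.92
eef_pos: [0.5006, 0.0133, 0.1883]
ee_rot: [-3.141, -0.002, -0.0]
force: [1.2, 0.2, -0.3]
width: 0.0526
gripper_force: 0.0
```

>>> arm_command(
  series=[0,0,0,0.05,0.47,0,0.6,0,0,0,0.1,0.95,0,0.6],
)

```text
t: 43.18
eef_pos: [0.5106, -0.0818, 0.1883]
ee_rot: [-3.141, -0.002, -0.0]
force: [0.3, 0.1, -0.4]
width: 0.0527
gripper_force: 0.0
```

>>> arm_command(
  series=[0,0,0,0.05,0.47,0,0.6,0,0,0,0.1,0.95,0,0.6],
)

```text
t: 43.42
eef_pos: [0.5206, -0.1769, 0.1883]
ee_rot: [-3.142, -0.002, -0.0]
force: [0.4, 0.4, 0.2]
width: 0.0527
gripper_force: 0.0
```

>>> arm_command(
  series=[0,0,0,0.05,0.47,0,0.6,0,0,0,0.05,0.95,0,0.6,0,0,0,0.05,0.95,0,0.6,0,0,0,0.05,0.95,0,0.6],
)

```text
t: 43.92
eef_pos: [0.5252, -0.2703, 0.1876]
ee_rot: [-3.141, -0.001, -0.001]
force: [-0.6, -0.4, 0.1]
width: 0.0525
gripper_force: 0.0
```

```bash
python3 bl.py; sed -i 's/^S=.*/S=[(.557,-.318)]/' sd.py; python3 sd.py
```

```text
43.925 [ 0.5252 -0.2703  0.1876]
[212, 66, 314, 179, 2617] [ 0.547 -0.36   0.03 ] [[0.475, -0.207], [0.633, -0.215], [0.633, -0.478], [0.474, -0.505]]
[307, 127, 18, 56, 284] [ 0.559 -0.303  0.03 ] [[0.535, -0.295], [0.584, -0.307], [0.582, -0.312], [0.534, -0.299]]
[330, 134, 17, 53, 129] [ 0.554 -0.324  0.03 ] [[0.531, -0.317], [0.578, -0.329], [0.577, -0.331], [0.531, -0.319]]
43.975 [ 0.5254 -0.2698  0.1877]
(0.557, -0.318) [[334.0, 159.0], [264.0, 117.0], [382.0, 198.0]]
0.018 [182, 182, 184, 182, 182, 181, 184, 183, 185, 182, 188, 186, 177, 177, 177, 152, 86, 103, 145, 173, 171, 174, 164, 162, 162, 160, 102, 81, 100, 112, 108, 110, 111, 111, 110, 111, 112, 111, 109, 114, 156, 112, 108]
0 [180, 178, 180, 179, 179, 180, 182, 180, 182, 180, 184, 184, 182, 182, 176, 175, 175, 176, 125, 98, 116, 169, 170, 175, 146, 113, 113, 113, 105, 79, 86, 107, 110, 109, 108, 110, 111, 108, 108, 106, 109, 107, 107]
-0.018 [177, 177, 178, 177, 176, 177, 179, 177, 179, 177, 180, 181, 179, 180, 179, 180, 175, 173, 173, 175, 131, 85, 108, 143, 145, 108, 112, 111, 112, 112, 100, 79, 100, 110, 107, 109, 109, 109, 108, 105, 109, 107, 106]
x -0.01 [173, 174, 174, 175, 175, 178, 177, 177, 175, 174, 174, 175, 175, 176, 177, 173, 124, 86, 142, 185, 184, 184, 183, 182, 183, 182]
x 0.01 [172, 172, 173, 174, 175, 176, 178, 119, 112, 112, 112, 112, 112, 113, 113, 111, 107, 102, 79, 81, 186, 185, 185, 184, 183, 183]
```

>>> arm_command(
  series=[0,0,0.08,0.16,0.24,0.3,0.6,0,0,0.159,0.32,0.48,0.6,0.6,0,0,0.159,0.32,0.48,0.9,0.6,0,0,0.159,0.32,0.48,0.9,0.6],
)

```text
t: 44.52
eef_pos: [0.5561, -0.3168, 0.095]
ee_rot: [-3.141, 0.005, -0.249]
force: [-0.3, 0.4, 0.4]
width: 0.0528
gripper_force: 0.0
```

>>> arm_command(
  series=[0,0,0,0,0,0.3,0.6,0,0,0,0,0,0.7,0.6,0,0,0,0,0,0.85,0.6,0,0,0,0,0,0.85,0.6],
)

```text
t: 45.02
eef_pos: [0.5577, -0.3179, 0.0127]
ee_rot: [3.141, 0.0, -0.249]
force: [-0.7, 0.5, -0.2]
width: 0.0524
gripper_force: 0.0
```

>>> arm_command(
  force=25,
  series=[0,0,0,0,0,0,0.2,0,0,0,0,0,0,0.2,0,0,0,0,0,0,0.2,0,0,0,0,0,0,0.2,0,0,0,0,0,0,0.2,0,0,0,0,0,0,0.2],
)

```text
t: 45.78
eef_pos: [0.558, -0.3184, 0.0131]
ee_rot: [3.141, -0.001, -0.25]
force: [-1.0, 1.7, 6.3]
width: 0.0273
gripper_force: 25.0
```

>>> arm_command(
  series=[0,0,0,0,0,-0.3,0.2,0,0,0,0,0,-0.7,0.2,0,0,-0.1,0,0,-1,0.2,0,0,-0.159,0,0,-1,0.2,0,0,-0.159,0,0,-1,0.2],
)

```text
t: 46.4
eef_pos: [0.5572, -0.3181, 0.1122]
ee_rot: [-3.141, -0.0, -0.001]
force: [0.2, -0.4, -0.6]
width: 0.0277
gripper_force: 25.0
```

>>> arm_command(
  series=[0,0,0,-0.1,-0.44,-0.2,0.2,0,0,0,-0.21,-0.89,-0.4,0.2],
)

```text
t: 46.65
eef_pos: [0.5355, -0.2286, 0.1511]
ee_rot: [-3.141, 0.003, -0.005]
force: [0.3, 0.8, -0.1]
width: 0.0279
gripper_force: 25.0
```

>>> arm_command(
  series=[0,0,0,-0.1,-0.44,0,0.2,0,0,0,-0.21,-0.89,0,0.2],
)

```text
t: 46.9
eef_pos: [0.5148, -0.139, 0.1517]
ee_rot: [-3.142, 0.001, -0.004]
force: [1.1, 0.8, -0.9]
width: 0.0277
gripper_force: 25.0
```

>>> arm_command(
  series=[0,0,0,-0.1,-0.44,0,0.2,0,0,0,-0.21,-0.89,0,0.2],
)

```text
t: 47.15
eef_pos: [0.4937, -0.05, 0.1516]
ee_rot: [3.141, 0.001, -0.003]
force: [1.9, 0.4, -0.3]
width: 0.0277
gripper_force: 25.0
```

>>> arm_command(
  series=[0,0,0,-0.1,-0.44,0,0.2,0,0,0,-0.21,-0.89,0,0.2],
)

```text
t: 47.4
eef_pos: [0.4728, 0.0389, 0.1517]
ee_rot: [3.141, 0.001, -0.003]
force: [0.4, 0.7, -0.9]
width: 0.028
gripper_force: 25.0
```

>>> arm_command(
  series=[0,0,0,-0.1,-0.44,0,0.2,0,0,0,-0.2,-0.89,0,0.2],
)

```text
t: 47.65
eef_pos: [0.4528, 0.1279, 0.1517]
ee_rot: [3.141, 0.001, -0.003]
force: [0.9, 0.1, 0.3]
width: 0.0277
gripper_force: 25.0
```

>>> arm_command(
  series=[0,0,0,-0.1,-0.44,0,0.2,0,0,0,-0.2,-0.89,0,0.2,0,0,0,-0.2,-0.89,0,0.2],
)

```text
t: 48.02
eef_pos: [0.433, 0.218, 0.1516]
ee_rot: [3.141, 0.001, 0.0]
force: [0.1, 0.0, -0.7]
width: 0.0278
gripper_force: 25.0
```

```bash
python3 tt.py
```

```text
48.025 [0.433  0.218  0.1516] 0.027791508431333326
y 0.6 [-1, -1, -1, -1, -1, -1, -1, -1, -1, -1, -1, -1, -1, -1, -1, -1, -1, -1, -1, -1, -1, -1, -1, -1, -1]
y 0.57 [201, 204, 203, 203, 200, 205, 203, 205, 205, 203, 204, 205, 203, 131, 97, 98, 153, 151, 151, 149, 150, 148, 148, 147, 147]
x 0.26 [-1, -1, -1, -1, -1, -1, -1, -1, -1, -1, -1, -1, -1, -1, -1, -1, -1, -1, -1, -1, -1]
x 0.28 [-1, -1, -1, -1, -1, -1, -1, -1, -1, -1, -1, -1, -1, -1, -1, -1, -1, -1, -1, -1, -1]
topx+ [65, 62, 62, 62, 53, 27, 23, 33, 61, 63, 62, 61, 101, 115, 113, 109, 111, 112, 113, 113, 113]
topx- [70, 71, 72, 69, 72, 70, 74, 63, 67, 69, 47, 34, 39, 35, 36, 39, 42, 39, 51, 33]
topy+ [65, 64, 54, 25, 26, 25, 23, 25, 33, 55, 89, 112, 114, 115, 114, 113, 115, 113, 114, 113]
topy- [109, 112, 112, 114, 110, 111, 110, 109, 103, 69, 28, 28, 27, 45, 68, 63, 65, 68, 65, 67]
```

>>> arm_command(
  series=[0,0,0,-0.1,-0.42,0,0.2,0,0,0,-0.2,-0.84,0,0.2,0,0,0,-0.2,-0.84,0.5,0.2,0,0,0,-0.2,-0.84,0.9,0.2],
)

```text
t: 48.62
eef_pos: [0.4136, 0.2988, 0.0607]
ee_rot: [3.141, 0.0, -0.002]
force: [-0.0, -0.4, -0.4]
width: 0.0274
gripper_force: 25.0
```

>>> arm_command(
  series=[0,0,0,0,0,0.2,0.2,0,0,0,0,0,0.45,0.2,0,0,0,0,0,0.45,0.2],
)

```text
t: 49.0
eef_pos: [0.4135, 0.2978, 0.0158]
ee_rot: [3.139, 0.002, -0.003]
force: [-0.1, -0.1, -0.9]
width: 0.0274
gripper_force: 25.0
```

>>> arm_command(
  series=[0,0,0,0,0,0,0.5,0,0,0,0,0,0,0.5,0,0,0,0,0,-0.3,0.5,0,0,0,0,0,-0.8,0.5],
)

```text
t: 49.5
eef_pos: [0.4131, 0.2988, 0.0976]
ee_rot: [3.139, 0.002, -0.001]
force: [1.4, 0.4, 0.3]
width: 0.0438
gripper_force: 0.0
```

>>> arm_command(
  series=[0,0,0,0,0,-0.5,0.6,0,0,0,0,-0.5,-0.9,0.6,0,0,0,0,-1,-0.9,0.6],
)

```text
t: 49.88
eef_pos: [0.4152, 0.4023, 0.1929]
ee_rot: [-3.134, -0.005, -0.001]
force: [1.0, 0.4, -0.4]
width: 0.0523
gripper_force: 0.0
```

>>> arm_command(
  series=[0,0,0,0,-0.5,0,0.6,0,0,0,0,-1,0,0.6,0,0,0,0,-1,0,0.6],
)

```text
t: 50.25
eef_pos: [0.4134, 0.5025, 0.187]
ee_rot: [-3.141, -0.0, 0.001]
force: [-0.8, -0.2, -0.1]
width: 0.0527
gripper_force: 0.0
```

Run:
```python
from h import *
print(arm.get_state()["eef_pos"])
t=arm.grab_frame("top");cv2.imwrite("pics/tend.png",t);g=t.max(2)
print("occl",proj("top",[[.413,.5,.2]]))
for y in(.285,.291,.297,.303,.309,.315): print(y,[int(g[v,u]) for u,v in proj("top",[[x,y,.04] for x in np.arange(.375,.63,.006)]).round().astype(int)])
print("cross")
for x in(.413,.471,.529,.587):print(x,[int(g[v,u]) for u,v in proj("top",[[x,y,.04] for y in np.arange(.25,.35,.004)]).round().astype(int)])
# vise/bar and tray vs start
for x in(.64,.62,.60): print("bar",[int(g[v,u]) for u,v in proj("top",[[x,y,.05] for y in np.arange(-.11,.01,.003)]).round().astype(int)])
b=cv2.imread("pics/top0.png")
d=(cv2.absdiff(t,b).max(2)>25).astype(np.uint8);n,l,st,ce=cv2.connectedComponentsWithStats(d)
for i in range(1,n):
    if st[i,4]>12: print(st[i].tolist(),ce[i].round(0))
```

```text
[0.41342966 0.50251351 0.18695717]
occl [[  7.16455266 268.97200583]]
0.285 [56, 64, 81, 82, 64, 70, 69, 78, 71, 80, 73, 62, 56, 62, 61, 69, 71, 73, 74, 53, 63, 41, 72, 80, 84, 88, 62, 70, 72, 74, 39, 67, 70, 77, 44, 50, 55, 58, 59, 69, 33, 25, 54]
0.291 [57, 63, 92, 96, 95, 95, 96, 93, 95, 92, 79, 65, 95, 94, 94, 94, 97, 95, 97, 92, 64, 43, 95, 94, 97, 91, 93, 87, 93, 96, 41, 91, 95, 94, 91, 94, 92, 95, 95, 78, 36, 24, 57]
0.297 [50, 61, 93, 96, 95, 89, 96, 92, 93, 92, 75, 63, 94, 93, 91, 93, 93, 91, 92, 93, 61, 40, 94, 93, 85, 92, 91, 91, 92, 92, 44, 91, 90, 89, 92, 90, 92, 91, 90, 63, 41, 21, 60]
0.303 [53, 63, 56, 55, 53, 59, 57, 59, 52, 50, 61, 65, 47, 75, 62, 61, 57, 53, 54, 51, 63, 39, 48, 49, 55, 62, 66, 65, 46, 50, 39, 59, 47, 50, 52, 74, 64, 64, 56, 57, 42, 20, 58]
0.309 [65, 61, 81, 96, 94, 94, 94, 94, 92, 94, 87, 63, 95, 98, 95, 93, 94, 96, 94, 94, 65, 62, 95, 94, 96, 93, 95, 92, 92, 95, 53, 93, 96, 95, 93, 95, 96, 94, 93, 80, 50, 26, 59]
0.315 [65, 52, 61, 64, 63, 71, 73, 68, 62, 66, 66, 60, 84, 78, 73, 77, 69, 64, 62, 78, 63, 60, 62, 65, 62, 64, 64, 64, 65, 59, 62, 65, 
[... 1271 characters left out ...]
] [380. 214.]
[198, 211, 7, 3, 14] [201. 212.]
[119, 217, 3, 20, 43] [120. 227.]
[124, 218, 6, 19, 91] [127. 227.]
[117, 241, 3, 21, 43] [118. 251.]
[122, 241, 6, 20, 95] [125. 251.]
[252, 241, 18, 37, 61] [260. 261.]
[0, 244, 62, 62, 2223] [ 27. 268.]
[335, 246, 9, 20, 114] [338. 256.]
[345, 246, 5, 21, 71] [347. 257.]
[376, 247, 16, 21, 193] [383. 257.]
[116, 264, 3, 20, 40] [117. 274.]
[121, 265, 6, 20, 94] [124. 275.]
[128, 268, 3, 17, 29] [129. 277.]
[0, 315, 13, 18, 151] [  5. 324.]
[0, 331, 138, 89, 4437] [ 59. 370.]
[0, 375, 17, 10, 51] [  7. 381.]
[0, 385, 72, 35, 1773] [ 28. 406.]
[217, 394, 16, 4, 34] [223. 396.]
[203, 397, 13, 17, 102] [208. 403.]
[205, 412, 5, 7, 17] [207. 415.]
```

```bash
python3 -c "
from station import arm
print(arm.job_done())"
```

```text
the job is handed in; nothing more can be done
None
```

I put all four saddles (three from the tray, one from the vise) in the tote, clamped the bar in the vise, and handed the job in at about 50 s; no verdict came back, though the last top-camera check put everything in place.

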